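# Heft-sort pill cartons, zero the tally and call the trolley

### The arm

A 6-joint arm with a two-finger parallel gripper is mounted at the origin on the work surface. World frame = base frame: x ahead of the robot, y to its left, z up, the work surface at z = 0. Lengths are in mm, angles in degrees, forces in N, time in s.
With the tool pointing down it reaches from about 300 to 850 mm from the base axis. Payload 4.2 kg.
Tool frame: the origin (TCP) lies on the centre line of the jaws, within the pads' length; the fingertips stand 14 mm ahead of it and the grasp point (between the pads) lies 5 mm behind it; z points along the fingers, y is the line along which they close (so a half turn about z gives the same grasp; the last joint's range is limited). The gripper opens to 91 mm and grips with 3 to 60 N. Pads are 32 mm wide; open, the fingers measure 118 mm over their backs; the gripper's body (76 mm by 178 mm) begins 60 mm behind the grasp point.
Start: joints at [-64.515, 18.312, 89.639, -0, 72.044, -1.146], TCP at [257.745, -514.013, 227.976] pointing down, gripper open.
Joint ranges: [-177.97, 177.97], [-48.28, 115.42], [12.27, 149.76], [-77.06, 257.06], [2.81, 150.46], [-146.56, 146.56]. Speed limits (degrees/s): [147.25, 147.25, 180, 180, 180, 180].

### API

Orientations are given as [roll, pitch, yaw] about the fixed x, y, z axes, in that order (R = Rz(yaw) Ry(pitch) Rx(roll)).
In Python, from workcell import * gives the robot as it stands. The module is installed in compiled form; this text tells all that it offers.
- The arm moves only by the shell command python3 -m crank 'ROWS' [FORCE]. ROWS is JSON, a list of rows, each an object of numbers: "grip": the finger opening in m, from 0 to 0.0912; "x", "y", "z": the shift along the tool's x, y, z in m; "yaw": the turn about the tool's z in rad. In form: [{"grip": .., "x": .., "y": .., "z": .., "yaw": ..}, ...]. A call has exactly 5 rows; each row is the pose to reach, as a shift and turn from the pose commanded when the call began, along the tool's axes at that moment; what a row does not reach only later rows make up. A row lasts 1/12 s, in which the tool goes at most 41.7 mm and 7.16 degrees, less where a joint would pass 70% of its speed; a pose out of reach is approached as far as the arm can. A call with a gripper value outside its range is refused whole. The fingers move at their own pace and stop on an object; FORCE is the grip in N (left out, the last holds). Time passes only in rows, so rows that repeat a pose let the fingers close, or fill a call up. It gives the time, the measured TCP pose, the force, the opening and the grip force at its end, in the units of the state.
- state(): the state, without advancing time (a new reading comes with each control period).
- grab_frame(name): name is "scene" or "top" or "wrist"; returns the picture (400x640x3 uint8, red, green, blue); there is no depth.
- camera_model(name): a dict with "intrinsics" (3x3 intrinsics, pixels), "distortion" ([k1, k2, p1, p2, k3] as OpenCV has them; the pictures are not rectified), "R" (3x3) and "t" (3): a world point X has camera coordinates R X + t. Camera axes: x right, y down, z forward; pixel columns grow to the right and rows downward; lengths in mm; the calibration is good to about 2 mm. A picture is of the moment at which its call begins: read the wrist's pose just before it. camera_model takes no time and is no camera call; for the wrist camera it gives the pose at the moment of the call.
- job_done(): hands the job in; it is judged then, once.
The state is a dict: "time_s": time; "qpos": joint angles; "qvel": joint speeds; "effort": joint torques, N m; "ee_pos": TCP position; "ee_rot": TCP orientation; "force": force on the tool from outside, world axes, zero at the start; "torque": the same for the moment, N m; "gripper_width": finger opening in mm; "gripper_force": force on a finger pad.
Only numpy, scipy, OpenCV 4.12 (cv2) and the standard library are available. Lean on these libraries where they do the work, as an engineer would, in place of code of your own. Each camera call takes 0.05 s, during which the arm holds its last target. There are 200 camera calls.

### The job

First turn the black knob on the blue tally counter back anticlockwise until it rests on its zero stop. Then heft every yellow carton, as any may be underfilled: the properly filled ones (about 320 g) go into the white tray and the underfilled ones (about 150 g) into the red tray, each resting on the tray floor inside the walls, not stacked or leaning on a rim. When all are sorted, and not before, throw the green call lever fully over to its far stop, and leave the ball pack, the flat cartons and the tape roll where they are.

Things in the scene. Friction and masses are not known exactly. Their poses are not given: they have to be found in the camera images.
- carton_1: closed yellow-orange packing carton, 84 (x) x 56 (y) x 60 (z) mm, pale panel on top; origin at its centre. All cartons look the same; a properly filled one weighs about 320 g, an underfilled one about 150 g (each within 8 percent), which only lifting tells. 4 to 6 cartons are present, and any of them may be underfilled; absent ones read None from the start
- carton_2: closed yellow-orange packing carton, 84 (x) x 56 (y) x 60 (z) mm, pale panel on top; origin at its centre. All cartons look the same; a properly filled one weighs about 320 g, an underfilled one about 150 g (each within 8 percent), which only lifting tells. 4 to 6 cartons are present, and any of them may be underfilled; absent ones read None from the start
- carton_3: closed yellow-orange packing carton, 84 (x) x 56 (y) x 60 (z) mm, pale panel on top; origin at its centre. All cartons look the same; a properly filled one weighs about 320 g, an underfilled one about 150 g (each within 8 percent), which only lifting tells. 4 to 6 cartons are present, and any of them may be underfilled; absent ones read None from the start
- carton_4: closed yellow-orange packing carton, 84 (x) x 56 (y) x 60 (z) mm, pale panel on top; origin at its centre. All cartons look the same; a properly filled one weighs about 320 g, an underfilled one about 150 g (each within 8 percent), which only lifting tells. 4 to 6 cartons are present, and any of them may be underfilled; absent ones read None from the start
- carton_5: closed yellow-orange packing carton, 84 (x) x 56 (y) x 60 (z) mm, pale panel on top; origin at its centre. All cartons look the same; a properly filled one weighs about 320 g, an underfilled one about 150 g (each within 8 percent), which only lifting tells. 4 to 6 cartons are present, and any of them may be underfilled; absent ones read None from the start
- carton_6: closed yellow-orange packing carton, 84 (x) x 56 (y) x 60 (z) mm, pale panel on top; origin at its centre. All cartons look the same; a properly filled one weighs about 320 g, an underfilled one about 150 g (each within 8 percent), which only lifting tells. 4 to 6 cartons are present, and any of them may be underfilled; absent ones read None from the start
- tray_white: white low open tray, 320 (x) x 130 (y) x 35 (z) mm outside, walls and floor 5 mm thick, fixed to the table; origin at the centre of its underside, z up; for properly filled cartons
- tray_red: red low open tray, 320 (x) x 130 (y) x 35 (z) mm outside, walls and floor 5 mm thick, fixed to the table; origin at the centre of its underside, z up; for underfilled cartons
- mat: thin black rubber mat, 270 x 360 x 3 mm, fixed, on which the cartons start; origin at the centre of its underside
- counter_knob_grip (a point): point on the counter knob's vertical axis at the height to grip (87 mm above the table). The grip is an upright black bar 38 mm long (along this point's x axis), 14 mm thick (y) and 32 mm high, its top 7 mm above this point, on a disc 40 mm across, on a blue housing 70 x 64 x 50 mm fixed to the table on the left or the right. A white line on the bar's top lies at its -x end
- counter_knob (a joint): angle of the counter knob: 0 is the zero stop (white line at the red tick on the housing's robot side), it grows clockwise seen from above up to 4.0; starts between 1.2 and 2.7. Stiff enough to stay where it is left
- call_lever_base: grey block 70 x 50 x 25 mm of the call lever, fixed to the table on the side across from the counter; origin at the centre of its underside; x is the direction in which the lever is thrown, away from the robot; the lever's hinge runs along y, 22 mm above the table
- call_lever_tip (a point): centre of the lever's green ball (26 mm across), 80 mm from the hinge on a 10 mm rod
- call_lever (a joint): lever angle: 0 leaning towards the robot (0.5 rad from upright), 1.0 thrown fully over to its far stop; it stays where it is left
- ball_pack: bystander: pack of white balls, 105 x 135 x 32 mm, beyond the work; origin at the centre of its underside
- flat_stack: bystander: stack of flat unfolded cartons, 90 x 115 x 24 mm; origin at the centre of its underside
- tape_roll: bystander: roll of amber tape, 100 mm across, 48 mm high; origin at the centre of its underside
Mind the look-alikes: they are no part of the job. What is shaped like the carton_3 but purple is not meant.

How it is judged (in metres and radians):
On the way, in this order (a step that is already met when the one before it is completed fails the run):
1. the counter knob is back on its zero stop (value of joint counter_knob below 0.09 rad), for 0.2 s.
2. every filled carton rests in the white tray and every underfilled one in the red tray (((x of carton_1 in the frame of tray_white between -0.135 and 0.135 m and y of carton_1 in the frame of tray_white between -0.045 and 0.045 m and z of carton_1 in the frame of tray_white between 0.02 and 0.053 m and contact force between carton_1 and tray_white above 2.35 N) or (x of carton_1 in the frame of tray_red between -0.135 and 0.135 m and y of carton_1 in the frame of tray_red between -0.045 and 0.045 m and z of carton_1 in the frame of tray_red between 0.02 and 0.053 m and contact force between carton_1 and tray_red between 0.7 and 2.35 N)) and ((x of carton_2 in the frame of tray_white between -0.135 and 0.135 m and y of carton_2 in the frame of tray_white between -0.045 and 0.045 m and z of carton_2 in the frame of tray_white between 0.02 and 0.053 m and contact force between carton_2 and tray_white above 2.35 N) or (x of carton_2 in the frame of tray_red between -0.135 and 0.135 m and y of carton_2 in the frame of tray_red between -0.045 and 0.045 m and z of carton_2 in the frame of tray_red between 0.02 and 0.053 m and contact force between carton_2 and tray_red between 0.7 and 2.35 N)) and ((x of carton_3 in the frame of tray_white between -0.135 and 0.135 m and y of carton_3 in the frame of tray_white between -0.045 and 0.045 m and z of carton_3 in the frame of tray_white between 0.02 and 0.053 m and contact force between carton_3 and tray_white above 2.35 N) or (x of carton_3 in the frame of tray_red between -0.135 and 0.135 m and y of carton_3 in the frame of tray_red between -0.045 and 0.045 m and z of carton_3 in the frame of tray_red between 0.02 and 0.053 m and contact force between carton_3 and tray_red between 0.7 and 2.35 N)) and ((x of carton_4 in the frame of tray_white between -0.135 and 0.135 m and y of carton_4 in the frame of tray_white between -0.045 and 0.045 m and z of carton_4 in the frame of tray_white between 0.02 and 0.053 m and contact force between carton_4 and tray_white above 2.35 N) or (x of carton_4 in the frame of tray_red between -0.135 and 0.135 m and y of carton_4 in the frame of tray_red between -0.045 and 0.045 m and z of carton_4 in the frame of tray_red between 0.02 and 0.053 m and contact force between carton_4 and tray_red between 0.7 and 2.35 N)) and ((x of carton_5 in the frame of tray_white between -0.135 and 0.135 m and y of carton_5 in the frame of tray_white between -0.045 and 0.045 m and z of carton_5 in the frame of tray_white between 0.02 and 0.053 m and contact force between carton_5 and tray_white above 2.35 N) or (x of carton_5 in the frame of tray_red between -0.135 and 0.135 m and y of carton_5 in the frame of tray_red between -0.045 and 0.045 m and z of carton_5 in the frame of tray_red between 0.02 and 0.053 m and contact force between carton_5 and tray_red between 0.7 and 2.35 N)) and ((x of carton_6 in the frame of tray_white between -0.135 and 0.135 m and y of carton_6 in the frame of tray_white between -0.045 and 0.045 m and z of carton_6 in the frame of tray_white between 0.02 and 0.053 m and contact force between carton_6 and tray_white above 2.35 N) or (x of carton_6 in the frame of tray_red between -0.135 and 0.135 m and y of carton_6 in the frame of tray_red between -0.045 and 0.045 m and z of carton_6 in the frame of tray_red between 0.02 and 0.053 m and contact force between carton_6 and tray_red between 0.7 and 2.35 N)) and linear speed of each of carton_1, carton_2, carton_3, carton_4, carton_5, carton_6 below 0.03 m/s), for 0.3 s.
3. the call lever is thrown over to its far stop (value of joint call_lever above 0.85 rad), for 0.2 s.
At the end, for the whole second after the job is handed in: Knob within 0.09 rad of zero, lever beyond 0.85 rad; each carton, at rest, has its centre within 135 mm lengthways and 45 mm crossways of a tray's middle and 20 to 53 mm above its underside: in the white tray if it weighs on it with over 2.35 N, in the red if less (all of step 2 and value of joint counter_knob below 0.09 rad and value of joint call_lever above 0.85 rad); the robot touches nothing.
It fails at once if the ball pack, flat cartons or tape roll is disturbed (moved more than 20 mm) (distance of any of ball_pack, flat_stack, tape_roll from where it was at the start of the episode above 0.02 m).
Of carton_1, carton_2, carton_3, carton_4, carton_5, carton_6 only 4 to 6 are there at a start; the rules pass over those that are not, and their reading is None.
At some moment in a run one of carton_1, carton_2, carton_3, carton_4, carton_5, carton_6 may be knocked a few centimetres aside while the robot is not near it.
Once in a run the grip may slacken for a moment while it holds something.
It also fails if it takes over 210 s, if anything falls off the work surface, if the arm or the gripper's body presses on something with over 40 N, if the wrist force passes 120 N, or if a joint passes its speed limit or range.

## Working session

There is one attempt and no reset: what is moved stays moved. The work goes in short steps, Python scripts to look and compute and a shell command to move; the robot and the scene stay as the last step left them, time stands still between calls to the robot, and variables do not carry over. Pictures are saved under pics/ and viewed, at most 14 in all, crops included, and the job is handed in when it is done.

```bash
mkdir -p pics
python3 - <<'E'
from workcell import *
import cv2
for n in("top","scene"):
    cv2.imwrite(f"pics/{n}0.png",grab_frame(n)[:,:,::-1])
    c=camera_model(n);print(n,c)
s=state();print(s)
E
```

```text
top {'intrinsics': array([[456.22903663,   0.        , 308.63073089],
       [  0.        , 456.22903663, 201.47272827],
       [  0.        ,   0.        ,   1.        ]]), 'distortion': array([-0.11152079,  0.        ,  0.        ,  0.        ,  0.        ]), 'R': array([[ 0.00211835, -0.99984982,  0.01720043],
       [-0.99375928, -0.00402312, -0.11147339],
       [ 0.11152585, -0.01685694, -0.99361855]]), 't': array([  19.86869317,  522.1960899 , 1390.13370598])}
scene {'intrinsics': array([[382.03868277,   0.        , 317.706193  ],
       [  0.        , 382.03868277, 189.14954977],
       [  0.        ,   0.        ,   1.        ]]), 'distortion': array([-0.00318368,  0.        ,  0.        ,  0.        ,  0.        ]), 'R': array([[-0.79311074,  0.60900844,  0.00916909],
       [ 0.4967699 ,  0.65550635, -0.56879793],
       [-0.35241313, -0.44656482, -0.82242619]]), 't': array([ 381.3508221 , -215.70698786, 1334.56629727])}
{'time_s': 0.1, 'qpos': array([-6.45127557e+01,  1.83519603e+01,  8.96989908e+01,  1.29669689e-03,
        7.20442099e+01, -1.14637152e+00]), 'qvel': array([-0.01947903, -0.07927339, -0.14626412,  0.02921762, -0.04500095,
       -0.1335268 ]), 'effort': array([ 1.44816954e-04, -4.13334346e+01, -2.32509148e+01,  7.28403870e-02,
        4.22007660e-02, -5.48597745e-05]), 'ee_pos': array([ 257.58444743, -513.60557467,  227.16729371]), 'ee_rot': array([-1.79904883e+02, -3.13647857e-03,  2.66332124e+01]), 'force': array([ 0.32858935, -0.27118248,  0.36500076]), 'torque': array([ 0.02327569,  0.0349861 , -0.064635  ]), 'gripper_force': 0.0, 'gripper_width': 91.12369078155207}
```

View pics/top0.png

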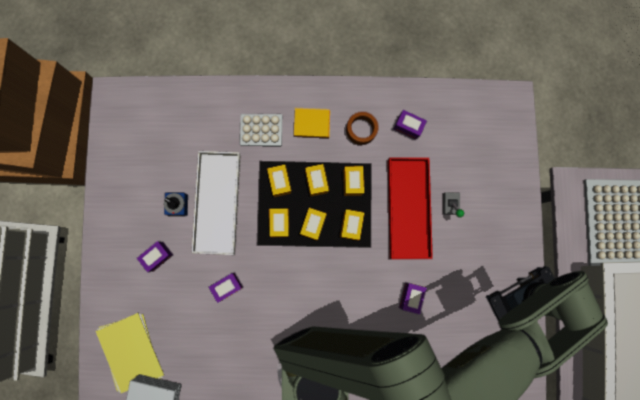

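View pics/scene0.png

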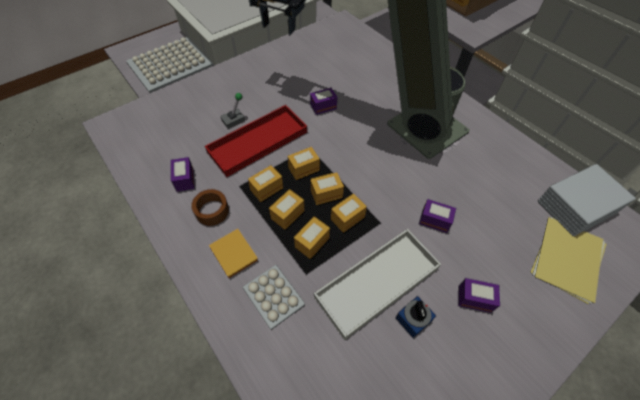

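```bash
cat > h.py <<'E'
from workcell import *
import numpy as np, cv2
def px2w(name,pts,z,c=None):
    c=c or camera_model(name)
    p=cv2.undistortPoints(np.array(pts,float).reshape(-1,1,2),c["intrinsics"],c["distortion"]).reshape(-1,2)
    R,t=np.array(c["R"]),np.array(c["t"]);o=-R.T@t
    d=np.c_[p,np.ones(len(p))]@R
    return o+d*((z-o[2])/d[:,2])[:,None]
def shot(name,fn=None):
    c=camera_model(name);im=grab_frame(name)
    if fn: cv2.imwrite(fn,im[:,:,::-1])
    return im,c
def blobs(mask,amin):
    cs,_=cv2.findContours(mask.astype(np.uint8),cv2.RETR_EXTERNAL,cv2.CHAIN_APPROX_NONE)
    return [k for k in cs if cv2.contourArea(k)>amin]
def panels(im,c,z=63,name="top",amin=60):
    """pale panels ringed by orange: centre, long axis angle, size"""
    h=cv2.cvtColor(im,cv2.COLOR_RGB2HSV).astype(int)
    org=(abs(h[...,0]-21)<8)&(h[...,1]>140)&(h[...,2]>90)
    pale=(h[...,1]<110)&(h[...,2]>170)
    out=[]
    for k in blobs(pale,amin):
        m=np.zeros(im.shape[:2],np.uint8);cv2.drawContours(m,[k],-1,1,-1)
        ring=(cv2.dilate(m,np.ones((7,7)))-cv2.dilate(m,np.ones((3,3))))>0
        if org[ring].mean()<.55: continue
        w=px2w(name,k.reshape(-1,2),z,c)[:,:2].astype(np.float32)
        (cx,cy),(a,b),th=cv2.minAreaRect(w)
        if a<b:a,b,th=b,a,th+90
        out.append((round(cx),round(cy),round((th+90)%180-90),round(a),round(b)))
    return out
E
python3 - <<'E'
from h import *
im,c=shot("top")
for p in panels(im,c):print(p)
# trays
h=cv2.cvtColor(im,cv2.COLOR_RGB2HSV).astype(int)
red=((h[...,0]<6)|(h[...,0]>174))&(h[...,1]>180)&(h[...,2]>90)
wh=(h[...,1]<30)&(h[...,2]>150);wh[:,:185]=0;wh[:,246:]=0;wh[:148]=0;wh[260:]=0
for m in(red,wh):
    for k in blobs(m,800):
        w=px2w("top",k.reshape(-1,2),35,c)[:,:2].astype(np.float32);print(cv2.minAreaRect(w),cv2.boundingRect(k))
print("knob",px2w("top",[[175,203]],94,c),"housing",px2w("top",[[175,204]],50,c),"ball",px2w("top",[[460,212]],92,c),"base",px2w("top",[[452,205]],25,c))
v=np.hstack([cv2.resize(im[180:230,150:200],(400,400),interpolation=2),cv2.resize(im[180:230,430:480],(400,400),interpolation=2)])
cv2.imwrite("pics/kl.png",v[:,:,::-1])
E
```

```text
(450, -111, -10, 52, 31)
(452, 9, -18, 52, 31)
(456, 113, 0, 48, 27)
(588, -117, 0, 50, 31)
(586, 114, 13, 52, 31)
(589, -2, 12, 52, 31)
((504.0386047363281, -294.0743408203125), (314.543701171875, 128.14874267578125), 0.45808660984039307) (389, 158, 43, 101)
((519.6660766601562, 313.7044677734375), (131.19325256347656, 326.396240234375), 87.88905334472656) (191, 150, 48, 106)
knob [[508.64721025 420.86678836  94.        ]] housing [[510.28868469 433.04132908  50.        ]] ball [[ 484.92887452 -434.63891633   92.        ]] base [[ 513.17380065 -433.12264195   25.        ]]
```

View pics/kl.png

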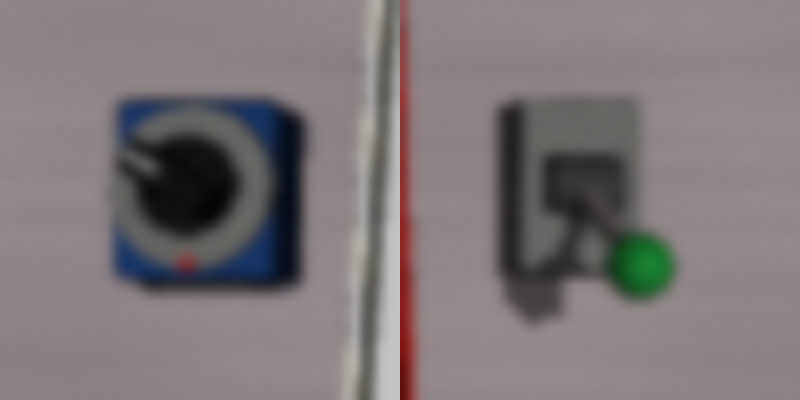

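```bash
c="python3 -m crank"
$c '[{"grip":0.091,"x":0.134,"y":-0.149,"z":0,"yaw":0.465},{"grip":0.091,"x":0.134,"y":-0.149,"z":0,"yaw":0.465},{"grip":0.091,"x":0.134,"y":-0.149,"z":0,"yaw":0.465},{"grip":0.091,"x":0.134,"y":-0.149,"z":0,"yaw":0.465},{"grip":0.091,"x":0.134,"y":-0.149,"z":0,"yaw":0.465}]' 20
$c '[{"grip":0.091,"x":0.09,"y":-0.19,"z":0,"yaw":0},{"grip":0.091,"x":0.09,"y":-0.19,"z":0,"yaw":0},{"grip":0.091,"x":0.09,"y":-0.19,"z":0,"yaw":0},{"grip":0.091,"x":0.09,"y":-0.19,"z":0,"yaw":0},{"grip":0.091,"x":0.09,"y":-0.19,"z":0,"yaw":0}]'
```

```text
time_s: 0.57
ee_pos: [310.6, -318.1, 227.7]
ee_rot: [-179.9, 0.0, -0.2]
force: [-0.4, 0.4, 0.7]
gripper_width: 91.0
gripper_force: 0.0
time_s: 0.98
ee_pos: [400.1, -130.5, 228.0]
ee_rot: [180.0, -0.0, -0.0]
force: [0.8, -0.7, -0.2]
gripper_width: 91.3
gripper_force: 0.0
```

```bash
c="python3 -m crank"
$c '[{"x":0,"y":-0.2},{"x":0,"y":-0.2},{"x":0,"y":-0.2},{"x":0,"y":-0.2},{"x":0,"y":-0.2}]' 2>&1 | tail -6
$c '[{"grip":0.091,"x":0.08,"y":-0.19,"z":0,"yaw":0},{"grip":0.091,"x":0.08,"y":-0.19,"z":0,"yaw":0},{"grip":0.091,"x":0.08,"y":-0.19,"z":0,"yaw":0},{"grip":0.091,"x":0.08,"y":-0.19,"z":0,"yaw":0},{"grip":0.091,"x":0.08,"y":-0.19,"z":0,"yaw":0}]'
$c '[{"grip":0.091,"x":0.03,"y":-0.17,"z":0,"yaw":-0.55},{"grip":0.091,"x":0.03,"y":-0.17,"z":0,"yaw":-0.55},{"grip":0.091,"x":0.03,"y":-0.17,"z":0,"yaw":-0.55},{"grip":0.091,"x":0.03,"y":-0.17,"z":0,"yaw":-0.55},{"grip":0.091,"x":0.03,"y":-0.17,"z":0,"yaw":-0.55}]'
python3 - <<'E'
from h import *
s=state();print(s["ee_pos"],s["ee_rot"],s["qpos"])
im,c=shot("wrist","pics/w1.png");print(c["R"],-c["R"].T@c["t"])
E
```

```text
validation failed for argument at $[0]...
time_s: 1.4
ee_pos: [480.2, 59.9, 227.8]
ee_rot: [180.0, 0.0, 0.0]
force: [-0.5, 0.4, 1.2]
gripper_width: 90.7
gripper_force: 0.0
time_s: 1.82
ee_pos: [510.7, 233.5, 227.3]
ee_rot: [-179.9, -0.1, 32.1]
force: [-0.5, -0.7, 0.3]
gripper_width: 91.0
gripper_force: 0.0
[510.70471804 233.53202251 227.2563218 ] [-1.79862729e+02 -1.21924248e-01  3.20520611e+01] [23.31163151 17.07561863 91.55484481  0.16282746 71.26995809 81.20727283]
[[ 0.53069305 -0.84755828 -0.00313818]
 [-0.82351619 -0.51650792  0.23460745]
 [-0.20046438 -0.1219202  -0.97208513]] [567.40171863 267.44124314 384.7464341 ]
```

View pics/w1.png

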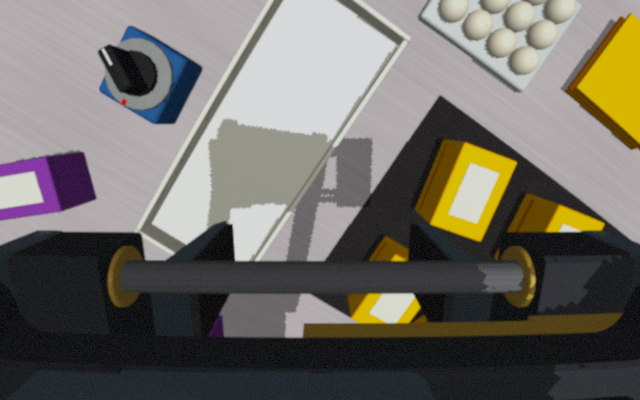

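Run:
```python
import cv2
im=cv2.imread("pics/w1.png")
cv2.imwrite("pics/w1c.png",cv2.resize(im[20:130,85:215],(780,660)[0:1]+(660,),interpolation=2)[:600])
```

```text
(no output)
```

View pics/w1c.png

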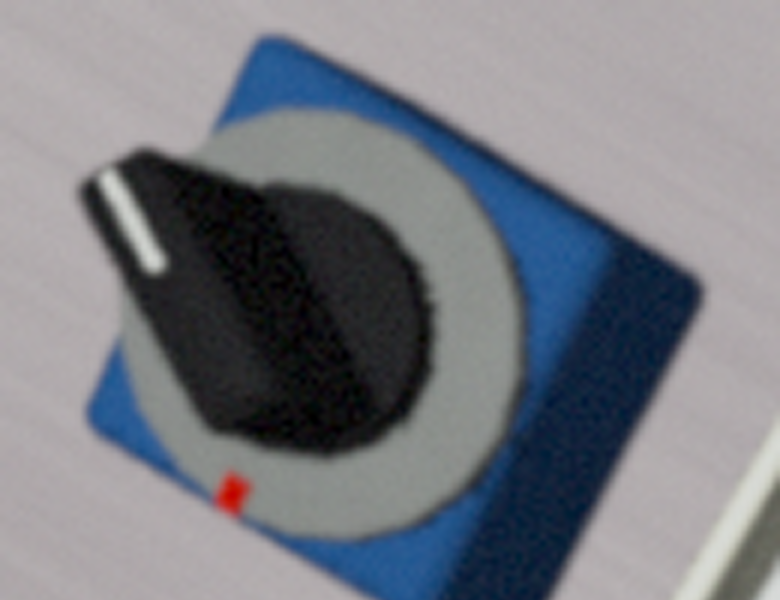

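Run:
```python
from h import *
w=px2w("wrist",[[103,48.7],[111.2,65.3],[114.6,68.9],[98.8,51.7+-20+20],[120.8,92],[108.3,45],[130,87]],94);print(w.round(0))
d=w[0]-w[1];print(np.degrees(np.arctan2(d[1],d[0])))
for a,b in((4,3),(6,5)):
  d=w[b]-w[a];print(np.linalg.norm(d),np.degrees(np.arctan2(d[1],d[0])))
print(px2w("wrist",[[139,73.7],[85+232/6,20+493/6]],50))
```

```text
[[525. 447.  94.]
 [517. 435.  94.]
 [516. 432.  94.]
 [521. 449.  94.]
 [502. 419.  94.]
 [530. 444.  94.]
 [510. 414.  94.]]
54.99293054375211
35.225552664329335 57.38356147341861
36.056708246073576 56.16624612938372
[[516.3657012  434.59909326  50.        ]
 [485.49057755 436.13638305  50.        ]]
```

```bash
c="python3 -m crank"
$c '[{"grip":0.091,"x":0.11,"y":-0.167,"z":0,"yaw":-0.418},{"grip":0.091,"x":0.11,"y":-0.167,"z":0,"yaw":-0.418},{"grip":0.091,"x":0.11,"y":-0.167,"z":0,"yaw":-0.418},{"grip":0.091,"x":0.11,"y":-0.167,"z":0,"yaw":-0.418},{"grip":0.091,"x":0.11,"y":-0.167,"z":0,"yaw":-0.418}]'
$c '[{"grip":0.06,"x":0,"y":0,"z":0.04,"yaw":0},{"grip":0.06,"x":0,"y":0,"z":0.08,"yaw":0},{"grip":0.06,"x":0,"y":0,"z":0.1,"yaw":0},{"grip":0.06,"x":0,"y":0,"z":0.1,"yaw":0},{"grip":0.06,"x":0,"y":0,"z":0.1,"yaw":0}]'
python3 - <<'E'
from h import *
im,c=shot("wrist","pics/w2.png");print(state()["ee_pos"],state()["ee_rot"])
E
```

```text
time_s: 2.28
ee_pos: [516.3, 429.0, 227.5]
ee_rot: [-180.0, 0.0, 55.5]
force: [0.3, -0.8, -0.4]
gripper_width: 91.1
gripper_force: 0.0
time_s: 2.7
ee_pos: [516.4, 426.2, 127.1]
ee_rot: [-180.0, 0.2, 55.4]
force: [1.2, 0.8, 0.8]
gripper_width: 61.3
gripper_force: 0.0
[517.44625103 427.10951476 129.08452249] [ 1.79962332e+02 -7.81060245e-02  5.53712868e+01]
```

View pics/w2.png

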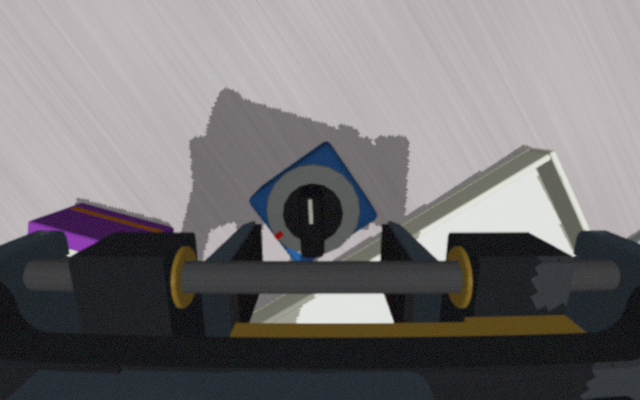

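Run:
```python
from h import *
w=px2w("wrist",[[310,200],[311,222],[313,207]],94);print(w.round(1))
print(px2w("wrist",[[313,209]],50))
d=w[0]-w[1];print(np.degrees(np.arctan2(d[1],d[0])))
for i in range(2):
  s=state();print(s["ee_pos"],s["ee_rot"],s["qpos"])
```

```text
[[526.3 449.5  94. ]
 [519.3 438.5  94. ]
 [525.3 445.2  94. ]]
[[517.61787858 435.87687561  50.        ]]
57.47866867929246
[517.44625103 427.10951476 129.08452249] [ 1.79962332e+02 -7.81060245e-02  5.53712868e+01] [ 3.85612502e+01  3.07508850e+01  8.41049310e+01 -1.48553607e-02
  6.50585228e+01  7.31962434e+01]
[517.44625103 427.10951476 129.08452249] [ 1.79962332e+02 -7.81060245e-02  5.53712868e+01] [ 3.85612502e+01  3.07508850e+01  8.41049310e+01 -1.48553607e-02
  6.50585228e+01  7.31962434e+01]
```

```bash
c="python3 -m crank"
$c '[{"grip":0.05,"x":0.006,"y":-0.005,"z":0,"yaw":-0.01},{"grip":0.05,"x":0.006,"y":-0.005,"z":0.02,"yaw":-0.01},{"grip":0.05,"x":0.006,"y":-0.005,"z":0.035,"yaw":-0.01},{"grip":0.05,"x":0.006,"y":-0.005,"z":0.045,"yaw":-0.01},{"grip":0.05,"x":0.006,"y":-0.005,"z":0.045,"yaw":-0.01}]'
$c '[{"grip":0.02,"x":0,"y":0,"z":0,"yaw":0},{"grip":0.01,"x":0,"y":0,"z":0,"yaw":0},{"grip":0.005,"x":0,"y":0,"z":0,"yaw":0},{"grip":0.005,"x":0,"y":0,"z":0,"yaw":0},{"grip":0.005,"x":0,"y":0,"z":0,"yaw":0}]' 25
$c '[{"grip":0.005,"x":0,"y":0,"z":0,"yaw":-0.1},{"grip":0.005,"x":0,"y":0,"z":0,"yaw":-0.2},{"grip":0.005,"x":0,"y":0,"z":0,"yaw":-0.3},{"grip":0.005,"x":0,"y":0,"z":0,"yaw":-0.4},{"grip":0.005,"x":0,"y":0,"z":0,"yaw":-0.5}]' 
python3 -c "
from workcell import *;print(state()['torque'])"
```

```text
time_s: 3.17
ee_pos: [515.5, 435.0, 82.3]
ee_rot: [-180.0, 0.1, 56.0]
force: [-0.6, -0.5, -0.2]
gripper_width: 50.0
gripper_force: 0.0
time_s: 3.58
ee_pos: [516.2, 435.4, 83.7]
ee_rot: [180.0, -0.1, 56.0]
force: [0.7, 0.1, -0.1]
gripper_width: 19.5
gripper_force: 0.0
time_s: 4.0
ee_pos: [516.0, 435.4, 83.5]
ee_rot: [180.0, -0.0, 84.9]
force: [0.2, 0.0, 1.7]
gripper_width: 13.9
gripper_force: 25.0
[ 0.00394569  0.01378805 -0.01152686]
```

```bash
c="python3 -m crank"
for i in 1 2 3; do echo; done >/dev/null
$c '[{"grip":0.005,"x":0,"y":0,"z":0,"yaw":-0.11},{"grip":0.005,"x":0,"y":0,"z":0,"yaw":-0.22},{"grip":0.005,"x":0,"y":0,"z":0,"yaw":-0.33},{"grip":0.005,"x":0,"y":0,"z":0,"yaw":-0.44},{"grip":0.005,"x":0,"y":0,"z":0,"yaw":-0.55}]' 
python3 -c "
from workcell import *;print(state()['torque'])"
$c '[{"grip":0.005,"x":0,"y":0,"z":0,"yaw":-0.11},{"grip":0.005,"x":0,"y":0,"z":0,"yaw":-0.22},{"grip":0.005,"x":0,"y":0,"z":0,"yaw":-0.33},{"grip":0.005,"x":0,"y":0,"z":0,"yaw":-0.44},{"grip":0.005,"x":0,"y":0,"z":0,"yaw":-0.55}]' 
python3 -c "
from workcell import *;print(state()['torque'])"
$c '[{"grip":0.005,"x":0,"y":0,"z":0,"yaw":-0.1},{"grip":0.005,"x":0,"y":0,"z":0,"yaw":-0.2},{"grip":0.005,"x":0,"y":0,"z":0,"yaw":-0.3},{"grip":0.005,"x":0,"y":0,"z":0,"yaw":-0.4},{"grip":0.005,"x":0,"y":0,"z":0,"yaw":-0.45}]' 
python3 -c "
from workcell import *;print(state()['torque'])"
```

```text
time_s: 4.42
ee_pos: [516.2, 435.4, 83.4]
ee_rot: [179.9, -0.0, 116.5]
force: [0.5, 0.2, 0.6]
gripper_width: 13.9
gripper_force: 25.0
[ 0.06609314 -0.21163091 -0.09612207]
time_s: 4.83
ee_pos: [516.3, 435.6, 83.5]
ee_rot: [179.9, 0.0, 148.0]
force: [0.9, 0.5, 0.8]
gripper_width: 13.6
gripper_force: 25.0
[ 0.17154138 -0.2053463  -0.0268085 ]
time_s: 5.25
ee_pos: [516.4, 435.8, 83.5]
ee_rot: [179.9, 0.1, 173.7]
force: [-0.0, 0.9, -0.7]
gripper_width: 13.8
gripper_force: 25.0
[ 0.30425937 -0.20610726 -0.04014139]
```

```bash
c="python3 -m crank"
$c '[{"grip":0.005,"x":0,"y":0,"z":0,"yaw":-0.05},{"grip":0.005,"x":0,"y":0,"z":0,"yaw":-0.1},{"grip":0.005,"x":0,"y":0,"z":0,"yaw":-0.14},{"grip":0.005,"x":0,"y":0,"z":0,"yaw":-0.14},{"grip":0.005,"x":0,"y":0,"z":0,"yaw":-0.14}]' 
python3 -c "
from workcell import *;print(state()['torque'])"
$c '[{"grip":0.005,"x":0,"y":0,"z":0,"yaw":-0.04},{"grip":0.005,"x":0,"y":0,"z":0,"yaw":-0.08},{"grip":0.005,"x":0,"y":0,"z":0,"yaw":-0.12},{"grip":0.005,"x":0,"y":0,"z":0,"yaw":-0.12},{"grip":0.005,"x":0,"y":0,"z":0,"yaw":-0.12}]' 
python3 -c "
from workcell import *;print(state()['torque'])"
```

```text
time_s: 5.67
ee_pos: [516.4, 435.8, 83.5]
ee_rot: [179.9, 0.1, -178.7]
force: [1.5, 1.9, 0.1]
gripper_width: 14.2
gripper_force: 25.1
[ 0.39834822 -0.32763863 -0.71152188]
time_s: 6.08
ee_pos: [516.5, 435.7, 83.4]
ee_rot: [179.9, 0.1, -171.8]
force: [1.8, 3.5, 1.2]
gripper_width: 17.2
gripper_force: 27.2
[ 0.52463054 -0.45689234 -1.06089112]
```

```bash
c="python3 -m crank"
$c '[{"grip":0.03,"x":0,"y":0,"z":0,"yaw":0},{"grip":0.06,"x":0,"y":0,"z":0,"yaw":0},{"grip":0.06,"x":0,"y":0,"z":-0.01,"yaw":0},{"grip":0.08,"x":0,"y":0,"z":-0.05,"yaw":0},{"grip":0.091,"x":0,"y":0,"z":-0.09,"yaw":0.14}]' 
$c '[{"grip":0.091,"x":0,"y":0,"z":-0.03,"yaw":0},{"grip":0.091,"x":0,"y":0,"z":-0.055,"yaw":0},{"grip":0.091,"x":0,"y":0,"z":-0.055,"yaw":0},{"grip":0.091,"x":0,"y":0,"z":-0.055,"yaw":0},{"grip":0.091,"x":0,"y":0,"z":-0.055,"yaw":0}]'
python3 - <<'E'
from h import *
s=state();print(s['ee_pos'],s['ee_rot'],s['qpos'])
im,c=shot("wrist")
im2,c2=shot("top")
v=cv2.resize(im[:250,180:460],(560,500))
cv2.imwrite("pics/w3.png",v[:,:,::-1])
for p in panels(im2,c2):print(p)
E
```

```text
time_s: 6.5
ee_pos: [514.3, 433.7, 171.9]
ee_rot: [-179.7, -0.3, -178.8]
force: [-0.2, 0.2, 0.6]
gripper_width: 47.8
gripper_force: 0.0
time_s: 6.92
ee_pos: [515.2, 434.5, 227.3]
ee_rot: [-179.9, -0.1, -178.8]
force: [0.2, 0.4, -0.4]
gripper_width: 81.0
gripper_force: 0.0
[515.17592316 434.54136782 227.3042765 ] [-1.79909498e+02 -7.72503816e-02 -1.78761271e+02] [ 3.91807159e+01  2.75007579e+01  7.51998811e+01 -2.44625784e-02
  7.74159309e+01 -5.20527198e+01]
(450, -111, -10, 52, 31)
(452, 9, -18, 52, 31)
(456, 113, 0, 48, 27)
(588, -117, 0, 50, 31)
(586, 114, 13, 52, 31)
(589, -2, 12, 52, 31)
```

View pics/w3.png

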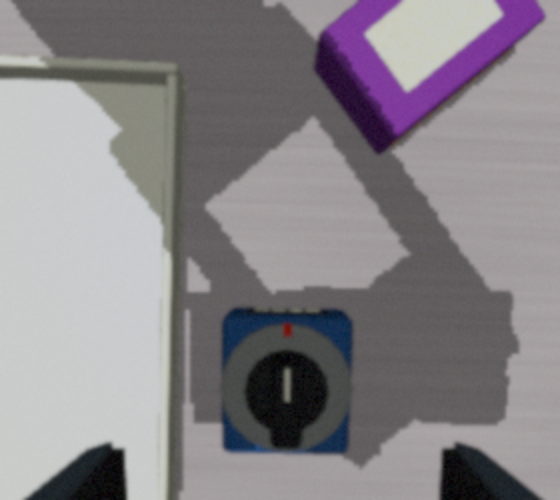

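```bash
c="python3 -m crank"
python3 -c "
from h import *
print(px2w('wrist',[[269,32]],35))"
$c '[{"grip":0.091,"x":0.03,"y":-0.16,"z":0,"yaw":0.02},{"grip":0.091,"x":0.03,"y":-0.16,"z":0,"yaw":0.02},{"grip":0.091,"x":0.03,"y":-0.16,"z":0,"yaw":0.02},{"grip":0.091,"x":0.03,"y":-0.16,"z":0,"yaw":0.02},{"grip":0.091,"x":0.03,"y":-0.16,"z":0,"yaw":0.02}]' 
$c '[{"grip":0.091,"x":0.03,"y":-0.16,"z":0,"yaw":0},{"grip":0.091,"x":0.03,"y":-0.16,"z":0,"yaw":0},{"grip":0.091,"x":0.03,"y":-0.16,"z":0,"yaw":0},{"grip":0.091,"x":0.03,"y":-0.16,"z":0,"yaw":0},{"grip":0.091,"x":0.03,"y":-0.16,"z":0,"yaw":0}]' |sed -n 2,3p
python3 - <<'E'
from h import *
im,c=shot("wrist","pics/w4.png")
for p in panels(im,c,63,"wrist",300):print(p)
s=state();print(s['ee_pos'],s['ee_rot'])
E
```

```text
[[366.09626055 381.38228251  35.        ]]
time_s: 7.43
ee_pos: [486.7, 268.2, 226.7]
ee_rot: [-179.7, -0.3, 179.9]
force: [-1.4, 0.0, 0.3]
gripper_width: 91.2
gripper_force: 0.0
ee_pos: [457.1, 109.4, 226.9]
ee_rot: [-179.8, -0.2, 179.8]
(580, 109, 13, 32, 32)
(456, 7, -19, 53, 32)
(453, -113, -10, 53, 32)
[458.39063587 112.15583245 227.20425486] [-1.79950928e+02 -1.25903478e-01  1.79815517e+02]
```

View pics/w4.png

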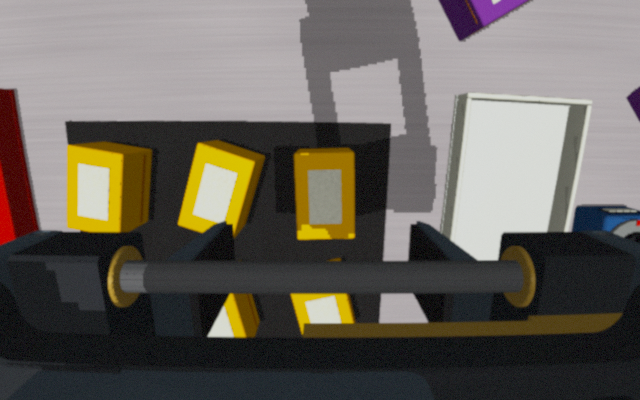

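Run:
```python
from h import *
print(px2w("wrist",[[324.7,196],[324,170],[325,222]],63).round(1))
print(px2w("wrist",[[466,94.5],[591,101]],35).round(1))
s=state();print(s['ee_pos'],s['force'])
```

```text
[[459.6 114.8  63. ]
 [434.9 114.2  63. ]
 [485.1 115.1  63. ]]
[[364.5 253.1  35. ]
 [368.2 383.2  35. ]]
[458.39063587 112.15583245 227.20425486] [1.20704116 0.87257257 0.92684949]
```

```bash
c="python3 -m crank"
cat > weigh.py <<'E'
from h import *
F=[];E=[]
for i in range(8):
    im,cc=shot("top");s=state();F.append(s["force"]);E.append(s["effort"][1:3])
F=np.array(F);print("F",F.mean(0).round(2),"std",F.std(0).round(2),"eff",np.mean(E,0).round(3),"w",round(s["gripper_width"],1),s["ee_pos"].round(1),s["ee_rot"].round(1),"t",s["time_s"])
for p in panels(im,cc):print(p)
E
python3 weigh.py
$c '[{"grip":0.085,"x":-0.001,"y":0.002,"z":0.04,"yaw":0},{"grip":0.08,"x":-0.001,"y":0.002,"z":0.08,"yaw":0},{"grip":0.08,"x":-0.001,"y":0.002,"z":0.12,"yaw":0},{"grip":0.08,"x":-0.001,"y":0.002,"z":0.16,"yaw":0},{"grip":0.08,"x":-0.001,"y":0.002,"z":0.173,"yaw":0}]'  |sed -n 2,4p
$c '[{"grip":0.08,"x":0,"y":0,"z":0,"yaw":0},{"grip":0.05,"x":0,"y":0,"z":0,"yaw":0},{"grip":0.05,"x":0,"y":0,"z":0,"yaw":0},{"grip":0.05,"x":0,"y":0,"z":0,"yaw":0},{"grip":0.05,"x":0,"y":0,"z":0,"yaw":0}]' 30
$c '[{"grip":0.05,"x":0,"y":0,"z":0,"yaw":0},{"grip":0.05,"x":0,"y":0,"z":-0.01,"yaw":0},{"grip":0.05,"x":0,"y":0,"z":-0.04,"yaw":0},{"grip":0.05,"x":0,"y":0,"z":-0.06,"yaw":0},{"grip":0.05,"x":0,"y":0,"z":-0.06,"yaw":0}]' 
python3 weigh.py
```

```text
F [-0.02  0.2   0.15] std [0.36 0.26 0.62] eff [-32.048 -22.43 ] w 91.0 [459.6 115.5 227.7] [-180.    -0.  -179.8] t 8.3
(450, -111, -10, 52, 31)
(452, 6, -8, 54, 29)
(588, -117, 0, 50, 31)
(597, 116, -76, 30, 29)
(589, -2, 12, 52, 31)
ee_pos: [456.9, 116.3, 50.2]
ee_rot: [-179.9, -0.5, -179.9]
force: [-0.1, 0.8, -0.3]
time_s: 9.13
ee_pos: [461.4, 116.4, 56.4]
ee_rot: [-180.0, 0.2, -179.9]
force: [-0.2, -4.0, 2.5]
gripper_width: 56.4
gripper_force: 1.6
time_s: 9.55
ee_pos: [463.2, 117.3, 118.7]
ee_rot: [179.9, 0.5, -179.9]
force: [1.2, -0.5, -2.3]
gripper_width: 56.1
gripper_force: 30.0
F [-0.11  0.07 -3.33] std [0.58 0.66 0.61] eff [-36.401 -20.182] w 55.6 [459.8 116.4 113.8] [-1.800e+02 -1.000e-01 -1.799e+02] t 9.95
(450, -111, -10, 52, 31)
(452, 9, -18, 52, 31)
(588, -117, 0, 50, 31)
(586, 114, 13, 52, 31)
(589, -2, 12, 52, 31)
```

```bash
c="python3 -m crank"
$c '[{"grip":0.05,"x":0.052,"y":0.2,"z":-0.03,"yaw":0.6},{"grip":0.05,"x":0.052,"y":0.2,"z":-0.03,"yaw":0.6},{"grip":0.05,"x":0.052,"y":0.2,"z":-0.03,"yaw":0.6},{"grip":0.05,"x":0.052,"y":0.2,"z":-0.03,"yaw":0.6},{"grip":0.05,"x":0.052,"y":0.2,"z":-0.03,"yaw":0.6}]' 
$c '[{"grip":0.05,"x":0,"y":0,"z":0,"yaw":0.12},{"grip":0.05,"x":0,"y":0,"z":0,"yaw":0.24},{"grip":0.05,"x":0,"y":0,"z":0,"yaw":0.36},{"grip":0.05,"x":0,"y":0,"z":0,"yaw":0.48},{"grip":0.05,"x":0,"y":0,"z":0,"yaw":0.6}]' |sed -n 2,3p
$c '[{"grip":0.05,"x":0,"y":0,"z":0,"yaw":0.12},{"grip":0.05,"x":0,"y":0,"z":0,"yaw":0.24},{"grip":0.05,"x":0,"y":0,"z":0,"yaw":0.36},{"grip":0.05,"x":0,"y":0,"z":0,"yaw":0.4},{"grip":0.05,"x":0,"y":0,"z":0,"yaw":0.4}]'
```

```text
time_s: 10.37
ee_pos: [414.2, 293.1, 140.8]
ee_rot: [-179.9, -0.0, 148.2]
force: [1.3, -0.1, -3.8]
gripper_width: 55.7
gripper_force: 30.0
ee_pos: [414.6, 291.8, 140.4]
ee_rot: [-179.9, 0.0, 113.9]
time_s: 11.2
ee_pos: [414.7, 291.7, 140.5]
ee_rot: [-179.9, 0.0, 91.3]
force: [-0.3, 0.9, -3.4]
gripper_width: 56.2
gripper_force: 30.0
```

```bash
c="python3 -m crank"
$c '[{"grip":0.05,"x":0.025,"y":-0.007,"z":0,"yaw":0.05},{"grip":0.05,"x":0.025,"y":-0.007,"z":0.03,"yaw":0.05},{"grip":0.05,"x":0.025,"y":-0.007,"z":0.06,"yaw":0.05},{"grip":0.05,"x":0.025,"y":-0.007,"z":0.075,"yaw":0.05},{"grip":0.05,"x":0.025,"y":-0.007,"z":0.08,"yaw":0.05}]' 
$c '[{"grip":0.05,"x":0,"y":0,"z":0.003,"yaw":0},{"grip":0.05,"x":0,"y":0,"z":0.003,"yaw":0},{"grip":0.066,"x":0,"y":0,"z":0.003,"yaw":0},{"grip":0.066,"x":0,"y":0,"z":0.003,"yaw":0},{"grip":0.066,"x":0,"y":0,"z":0,"yaw":0}]' 
$c '[{"grip":0.066,"x":0,"y":0,"z":-0.04,"yaw":0},{"grip":0.08,"x":0,"y":0,"z":-0.08,"yaw":0},{"grip":0.091,"x":0,"y":0,"z":-0.12,"yaw":0},{"grip":0.091,"x":0,"y":0,"z":-0.12,"yaw":0},{"grip":0.091,"x":0,"y":0,"z":-0.12,"yaw":0}]'
python3 - <<'E'
from h import *
im,c=shot("top","pics/t1.png")
for p in panels(im,c,63,"top"):print(p)
im,c=shot("wrist","pics/w5.png")
for p in panels(im,c,65,"wrist",300):print(p)
E
```

```text
time_s: 11.62
ee_pos: [405.0, 315.1, 58.4]
ee_rot: [-179.6, 0.3, 88.5]
force: [-11.3, -5.4, 30.3]
gripper_width: 55.9
gripper_force: 30.0
time_s: 12.03
ee_pos: [408.0, 317.0, 61.6]
ee_rot: [179.9, -0.0, 88.4]
force: [0.5, 0.4, 0.1]
gripper_width: 65.8
gripper_force: 0.0
time_s: 12.45
ee_pos: [409.0, 317.8, 184.4]
ee_rot: [179.7, -0.3, 88.4]
force: [-0.4, -0.2, -1.5]
gripper_width: 89.5
gripper_force: 0.0
(450, -111, -10, 52, 31)
(452, 9, -18, 52, 31)
(588, -117, 0, 50, 31)
(586, 114, 13, 52, 31)
(589, -2, 12, 52, 31)
```

View pics/w5.png

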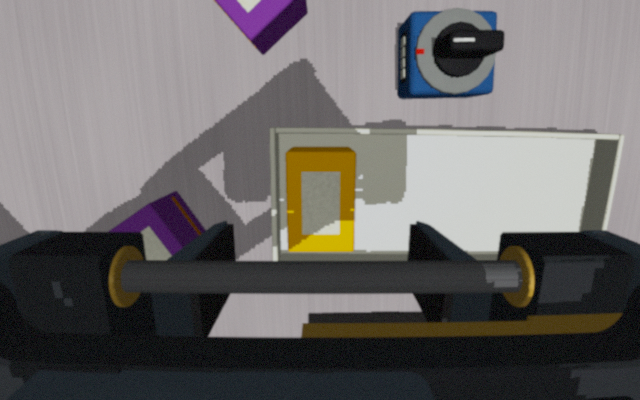

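```bash
c="python3 -m crank"
python3 - <<'E'
from h import *
print(px2w("wrist",[[272,129],[620,135]],35).round(1),px2w("wrist",[[320.5,202]],65).round(1))
E
$c '[{"grip":0.091,"x":-0.1,"y":0.094,"z":0,"yaw":0},{"grip":0.091,"x":-0.1,"y":0.094,"z":0,"yaw":0},{"grip":0.091,"x":-0.1,"y":0.094,"z":0,"yaw":0},{"grip":0.091,"x":-0.1,"y":0.094,"z":0,"yaw":0},{"grip":0.091,"x":-0.1,"y":0.094,"z":0,"yaw":0}]' |sed -n 2,3p
$c '[{"grip":0.091,"x":-0.1,"y":0.094,"z":0,"yaw":0},{"grip":0.091,"x":-0.1,"y":0.094,"z":0,"yaw":0},{"grip":0.091,"x":-0.1,"y":0.094,"z":0,"yaw":0},{"grip":0.091,"x":-0.1,"y":0.094,"z":0,"yaw":0},{"grip":0.091,"x":-0.1,"y":0.094,"z":0,"yaw":0}]' |sed -n 2,3p
$c '[{"grip":0.091,"x":0,"y":0,"z":0,"yaw":0.12},{"grip":0.091,"x":0,"y":0,"z":0,"yaw":0.24},{"grip":0.091,"x":0,"y":0,"z":0,"yaw":0.36},{"grip":0.091,"x":0,"y":0,"z":0,"yaw":0.48},{"grip":0.091,"x":0,"y":0,"z":0,"yaw":0.6}]' |sed -n 2,3p
$c '[{"grip":0.091,"x":0,"y":0,"z":0,"yaw":0.12},{"grip":0.091,"x":0,"y":0,"z":0,"yaw":0.24},{"grip":0.091,"x":0,"y":0,"z":0,"yaw":0.36},{"grip":0.091,"x":0,"y":0,"z":0,"yaw":0.48},{"grip":0.091,"x":0,"y":0,"z":0,"yaw":0.6}]' |sed -n 2,3p
$c '[{"grip":0.091,"x":0,"y":0,"z":0,"yaw":0.06},{"grip":0.091,"x":0,"y":0,"z":0,"yaw":0.116},{"grip":0.091,"x":0,"y":0,"z":0,"yaw":0.116},{"grip":0.091,"x":0,"y":0,"z":0,"yaw":0.116},{"grip":0.091,"x":0,"y":0,"z":0,"yaw":0.116}]' |sed -n 2,3p
python3 - <<'E'
from h import *
im,c=shot("wrist","pics/w6.png")
for p in panels(im,c,63,"wrist",300):print(p)
im,c=shot("top")
for p in panels(im,c,63):print(p)
s=state();print(s['ee_pos'],s['ee_rot'],s['qpos'])
E
```

```text
[[367.2 378.2  35. ]
 [677.2 367.5  35. ]] [[407.1 319.8  65. ]]
ee_pos: [499.7, 211.6, 179.3]
ee_rot: [-179.8, 0.1, 88.2]
ee_pos: [590.6, 110.2, 179.6]
ee_rot: [-179.9, 0.0, 88.3]
ee_pos: [587.8, 113.7, 180.3]
ee_rot: [-179.8, 0.1, 53.8]
ee_pos: [587.8, 113.8, 180.3]
ee_rot: [-179.9, 0.2, 19.4]
ee_pos: [588.9, 112.7, 180.9]
ee_rot: [-180.0, 0.1, 13.2]
(596, -4, 12, 45, 32)
(405, 321, -90, 52, 27)
(450, -111, -10, 52, 31)
(452, 9, -18, 52, 30)
(588, -117, 0, 50, 31)
(589, -2, 12, 52, 31)
[589.36471769 112.1660776  181.06128987] [-1.79989581e+02  3.29198539e-02  1.30932503e+01] [9.67262738e+00 2.23826769e+01 9.04121724e+01 9.14892962e-03
 6.72386338e+01 8.65758379e+01]
```

```bash
c="python3 -m crank"
$c '[{"grip":0.08,"x":0,"y":0,"z":0.04,"yaw":0},{"grip":0.08,"x":0,"y":0,"z":0.08,"yaw":0},{"grip":0.08,"x":0,"y":0,"z":0.115,"yaw":0},{"grip":0.08,"x":0,"y":0,"z":0.125,"yaw":0},{"grip":0.08,"x":0,"y":0,"z":0.125,"yaw":0}]'  |sed -n 2,4p
$c '[{"grip":0.08,"x":0,"y":0,"z":0,"yaw":0},{"grip":0.05,"x":0,"y":0,"z":0,"yaw":0},{"grip":0.05,"x":0,"y":0,"z":0,"yaw":0},{"grip":0.05,"x":0,"y":0,"z":0,"yaw":0},{"grip":0.05,"x":0,"y":0,"z":0,"yaw":0}]' 30
$c '[{"grip":0.05,"x":0,"y":0,"z":0,"yaw":0},{"grip":0.05,"x":0,"y":0,"z":-0.01,"yaw":0},{"grip":0.05,"x":0,"y":0,"z":-0.05,"yaw":0},{"grip":0.05,"x":0,"y":0,"z":-0.09,"yaw":0},{"grip":0.05,"x":0,"y":0,"z":-0.09,"yaw":0}]' |sed -n 2,4p
python3 weigh.py
```

```text
ee_pos: [587.7, 111.3, 53.4]
ee_rot: [-180.0, 0.4, 13.0]
force: [0.4, 0.3, 1.0]
time_s: 15.57
ee_pos: [590.6, 111.9, 57.7]
ee_rot: [-180.0, -0.2, 13.0]
force: [-0.3, 2.1, 1.8]
gripper_width: 56.2
gripper_force: 0.9
ee_pos: [594.5, 112.3, 154.7]
ee_rot: [179.9, -0.9, 13.0]
force: [2.1, 0.6, -0.4]
F [-0.   -0.15 -2.32] std [0.58 0.41 0.55] eff [-46.944 -22.809] w 55.8 [589.  111.4 144.7] [-180.     0.2   13. ] t 16.3833
(405, 321, -90, 52, 27)
(450, -111, -10, 52, 31)
(452, 9, -18, 52, 31)
(588, -117, 0, 50, 31)
(589, -2, 12, 52, 31)
```

```bash
sed -i 's/range(8)/range(12)/' weigh.py; python3 weigh.py|head -1
```

```text
F [ 0.12 -0.03 -1.53] std [0.56 0.44 0.46] eff [-45.768 -22.063] w 56.0 [589.9 111.6 146.3] [180.  -0.  13.] t 16.9833
```

```bash
c="python3 -m crank"
$c '[{"grip":0.05,"x":0,"y":0,"z":0,"yaw":-0.12},{"grip":0.05,"x":0,"y":0,"z":0,"yaw":-0.24},{"grip":0.05,"x":0,"y":0,"z":0,"yaw":-0.36},{"grip":0.05,"x":0,"y":0,"z":0,"yaw":-0.48},{"grip":0.05,"x":0,"y":0,"z":0,"yaw":-0.6}]' |sed -n 2,3p
$c '[{"grip":0.05,"x":0,"y":0,"z":0,"yaw":-0.12},{"grip":0.05,"x":0,"y":0,"z":0,"yaw":-0.24},{"grip":0.05,"x":0,"y":0,"z":0,"yaw":-0.36},{"grip":0.05,"x":0,"y":0,"z":0,"yaw":-0.48},{"grip":0.05,"x":0,"y":0,"z":0,"yaw":-0.6}]' |sed -n 2,3p
$c '[{"grip":0.05,"x":0,"y":0,"z":0,"yaw":-0.1},{"grip":0.05,"x":0,"y":0,"z":0,"yaw":-0.15},{"grip":0.05,"x":0,"y":0,"z":0,"yaw":-0.15},{"grip":0.05,"x":0,"y":0,"z":0,"yaw":-0.15},{"grip":0.05,"x":0,"y":0,"z":0,"yaw":-0.15}]' |sed -n 2,3p
$c '[{"grip":0.05,"x":-0.035,"y":0,"z":0,"yaw":0},{"grip":0.05,"x":-0.065,"y":0,"z":0,"yaw":0},{"grip":0.05,"x":-0.1,"y":0,"z":0,"yaw":0},{"grip":0.05,"x":-0.135,"y":0,"z":0,"yaw":0},{"grip":0.05,"x":-0.165,"y":0.011,"z":0,"yaw":0}]' |sed -n 2,3p
$c '[{"grip":0.05,"x":-0.035,"y":0,"z":0,"yaw":0},{"grip":0.05,"x":-0.065,"y":0,"z":0,"yaw":0},{"grip":0.05,"x":-0.1,"y":0,"z":0,"yaw":0},{"grip":0.05,"x":-0.13,"y":0,"z":0,"yaw":0},{"grip":0.05,"x":-0.15,"y":0.011,"z":0,"yaw":0}]' |sed -n 2,3p
$c '[{"grip":0.05,"x":-0.03,"y":0,"z":0,"yaw":0},{"grip":0.05,"x":-0.06,"y":0,"z":0,"yaw":0},{"grip":0.05,"x":-0.09,"y":0.01,"z":0,"yaw":0},{"grip":0.05,"x":-0.09,"y":0.01,"z":0,"yaw":0},{"grip":0.05,"x":-0.09,"y":0.01,"z":0,"yaw":0}]'
python3 - <<'E'
from h import *
im,c=shot("wrist","pics/w7.png")
im2,c2=shot("top")
for p in panels(im2,c2,63):print(p)
s=state();print(s['ee_pos'],s['ee_rot'],s['qpos'],s['force'])
E
```

```text
ee_pos: [589.9, 111.6, 146.3]
ee_rot: [180.0, -0.0, 47.7]
ee_pos: [589.9, 111.6, 146.3]
ee_rot: [180.0, 0.0, 82.1]
ee_pos: [589.9, 111.6, 146.3]
ee_rot: [180.0, 0.0, 90.3]
ee_pos: [600.1, -55.2, 146.4]
ee_rot: [-179.9, 0.0, 90.3]
ee_pos: [612.1, -206.3, 146.3]
ee_rot: [-179.9, 0.0, 90.2]
time_s: 19.48
ee_pos: [624.4, -294.8, 145.7]
ee_rot: [-180.0, -0.0, 90.2]
force: [0.4, 0.7, -1.2]
gripper_width: 55.7
gripper_force: 30.0
(405, 321, -90, 52, 27)
(452, 9, -18, 52, 31)
(588, -117, 0, 50, 31)
(589, -2, 12, 52, 31)
[ 624.09254486 -292.55289456  145.93080528] [-1.79949923e+02 -5.53837195e-02  9.03352805e+01] [-2.60843014e+01  3.16823906e+01  7.98229798e+01  2.93481868e-02
  6.85641216e+01 -2.64303483e+01] [ 0.02150458  0.34025925 -1.13995546]
```

View pics/w7.png

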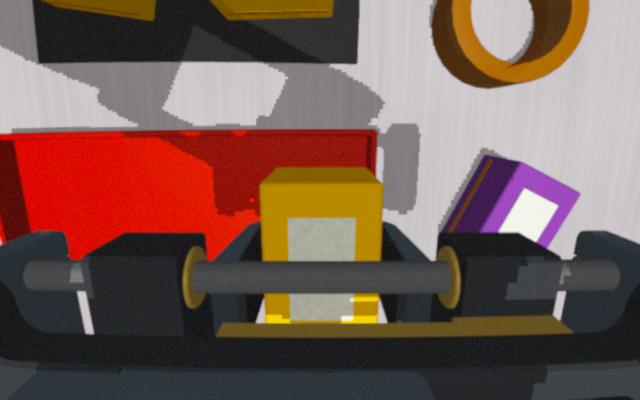

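Run:
```python
from h import *
print(px2w("wrist",[[378,129.5],[200,132],[20,135],[0,135.5]],35).round(1))
```

```text
[[ 667.2 -231.3   35. ]
 [ 531.7 -233.6   35. ]
 [ 384.3 -234.4   35. ]
 [ 366.3 -234.5   35. ]]
```

```bash
c="python3 -m crank"
$c '[{"grip":0.05,"x":-0.003,"y":-0.001,"z":0.02,"yaw":0},{"grip":0.05,"x":-0.003,"y":-0.001,"z":0.045,"yaw":0},{"grip":0.05,"x":-0.003,"y":-0.001,"z":0.07,"yaw":0},{"grip":0.05,"x":-0.003,"y":-0.001,"z":0.082,"yaw":0},{"grip":0.05,"x":-0.003,"y":-0.001,"z":0.085,"yaw":0}]' 
$c '[{"grip":0.05,"x":0,"y":0,"z":0.0,"yaw":0},{"grip":0.05,"x":0,"y":0,"z":0.002,"yaw":0},{"grip":0.066,"x":0,"y":0,"z":0.002,"yaw":0},{"grip":0.066,"x":0,"y":0,"z":0.002,"yaw":0},{"grip":0.066,"x":0,"y":0,"z":0.002,"yaw":0}]' 
$c '[{"grip":0.066,"x":0,"y":0,"z":-0.04,"yaw":0},{"grip":0.08,"x":0,"y":0,"z":-0.08,"yaw":0},{"grip":0.091,"x":0,"y":0,"z":-0.12,"yaw":0},{"grip":0.091,"x":0,"y":0,"z":-0.12,"yaw":0},{"grip":0.091,"x":0,"y":0,"z":-0.12,"yaw":0}]'
python3 - <<'E'
from h import *
im,c=shot("wrist","pics/w8.png")
for p in panels(im,c,65,"wrist",300):print(p)
s=state();print(s['ee_pos'],s['ee_rot'])
E
```

```text
time_s: 20.0
ee_pos: [622.3, -294.4, 59.5]
ee_rot: [-179.8, -0.1, 90.4]
force: [-1.0, 0.6, 0.7]
gripper_width: 55.9
gripper_force: 30.0
time_s: 20.42
ee_pos: [624.1, -296.5, 60.5]
ee_rot: [179.9, 0.1, 90.4]
force: [-0.3, 0.8, 0.4]
gripper_width: 65.8
gripper_force: 0.0
time_s: 20.83
ee_pos: [625.1, -297.1, 183.7]
ee_rot: [179.6, 0.2, 90.4]
force: [-0.3, -0.4, -0.2]
gripper_width: 89.4
gripper_force: 0.0
(625, -317, 0, 31, 16)
[ 623.7497077  -296.43367534  180.80553545] [1.79852692e+02 7.71786439e-02 9.03587319e+01]
```

```bash
c="python3 -m crank"
$c '[{"grip":0.091,"x":0.178,"y":-0.033,"z":0,"yaw":0},{"grip":0.091,"x":0.178,"y":-0.033,"z":0,"yaw":0},{"grip":0.091,"x":0.178,"y":-0.033,"z":0,"yaw":0},{"grip":0.091,"x":0.178,"y":-0.033,"z":0,"yaw":0},{"grip":0.091,"x":0.178,"y":-0.033,"z":0,"yaw":0}]' |sed -n 2,3p
$c '[{"grip":0.091,"x":0,"y":0,"z":0,"yaw":0.12},{"grip":0.091,"x":0,"y":0,"z":0,"yaw":0.24},{"grip":0.091,"x":0,"y":0,"z":0,"yaw":0.36},{"grip":0.091,"x":0,"y":0,"z":0,"yaw":0.48},{"grip":0.091,"x":0,"y":0,"z":0,"yaw":0.6}]' |sed -n 2,3p
$c '[{"grip":0.091,"x":0,"y":0,"z":0,"yaw":0.12},{"grip":0.091,"x":0,"y":0,"z":0,"yaw":0.24},{"grip":0.091,"x":0,"y":0,"z":0,"yaw":0.36},{"grip":0.091,"x":0,"y":0,"z":0,"yaw":0.48},{"grip":0.091,"x":0,"y":0,"z":0,"yaw":0.6}]' |sed -n 2,3p
$c '[{"grip":0.091,"x":0,"y":0,"z":0,"yaw":0.12},{"grip":0.091,"x":0,"y":0,"z":0,"yaw":0.24},{"grip":0.091,"x":0,"y":0,"z":0,"yaw":0.375},{"grip":0.091,"x":0,"y":0,"z":0,"yaw":0.375},{"grip":0.091,"x":0,"y":0,"z":0,"yaw":0.375}]' |sed -n 2,3p
python3 - <<'E'
from h import *
im,c=shot("wrist","pics/w9.png")
for p in panels(im,c,63,"wrist",300):print(p)
im,c=shot("top")
for p in panels(im,c,63):print(p)
s=state();print(s['ee_pos'],s['ee_rot'])
E
```

```text
ee_pos: [586.6, -113.5, 177.5]
ee_rot: [-179.7, -0.2, 90.5]
ee_pos: [588.5, -118.4, 177.6]
ee_rot: [-179.8, 0.1, 55.7]
ee_pos: [588.5, -118.6, 177.5]
ee_rot: [-179.9, 0.2, 21.3]
ee_pos: [588.7, -118.5, 178.0]
ee_rot: [-180.0, 0.1, 0.3]
(592, -4, 12, 53, 32)
(625, -300, -89, 54, 32)
(732, -143, -89, 51, 20)
(405, 321, -90, 52, 27)
(588, 7, 0, 50, 15)
(622, -302, -90, 42, 28)
[ 589.00166038 -118.4829287   178.49846916] [-1.79991070e+02  7.71208425e-02  2.57825805e-01]
```

```bash
c="python3 -m crank"
$c '[{"grip":0.08,"x":0,"y":0,"z":0.04,"yaw":0},{"grip":0.08,"x":0,"y":0,"z":0.08,"yaw":0},{"grip":0.08,"x":0,"y":0,"z":0.112,"yaw":0},{"grip":0.08,"x":0,"y":0,"z":0.122,"yaw":0},{"grip":0.08,"x":0,"y":0,"z":0.122,"yaw":0}]'  |sed -n 2,4p
$c '[{"grip":0.08,"x":0,"y":0,"z":0,"yaw":0},{"grip":0.05,"x":0,"y":0,"z":0,"yaw":0},{"grip":0.05,"x":0,"y":0,"z":0,"yaw":0},{"grip":0.05,"x":0,"y":0,"z":0,"yaw":0},{"grip":0.05,"x":0,"y":0,"z":0,"yaw":0}]' 30
$c '[{"grip":0.05,"x":0,"y":0,"z":0,"yaw":0},{"grip":0.05,"x":0,"y":0,"z":-0.01,"yaw":0},{"grip":0.05,"x":0,"y":0,"z":-0.05,"yaw":0},{"grip":0.05,"x":0,"y":0,"z":-0.09,"yaw":0},{"grip":0.05,"x":0,"y":0,"z":-0.09,"yaw":0}]' |sed -n 2,4p
$c '[{"grip":0.05,"x":0,"y":0,"z":0,"yaw":0},{"grip":0.05,"x":0,"y":0,"z":0,"yaw":0},{"grip":0.05,"x":0,"y":0,"z":0,"yaw":0},{"grip":0.05,"x":0,"y":0,"z":0,"yaw":0},{"grip":0.05,"x":0,"y":0,"z":0,"yaw":0}]' |sed -n 2,4p
python3 weigh.py
```

```text
ee_pos: [587.2, -118.0, 54.3]
ee_rot: [-179.9, 0.4, 0.2]
force: [-0.2, 0.3, 0.3]
time_s: 23.48
ee_pos: [590.1, -118.7, 58.7]
ee_rot: [180.0, -0.1, 0.1]
force: [-0.7, -3.8, 4.0]
gripper_width: 56.0
gripper_force: 9.0
ee_pos: [593.8, -119.3, 155.5]
ee_rot: [179.8, -0.8, 0.1]
force: [2.3, 0.1, -1.9]
ee_pos: [588.5, -118.2, 145.6]
ee_rot: [-180.0, 0.2, 0.1]
force: [-0.1, 0.7, -3.4]
F [ 0.24  0.12 -3.29] std [0.43 0.61 0.66] eff [-46.799 -22.689] w 56.3 [ 589.4 -118.4  147.3] [ 1.8e+02 -0.0e+00  1.0e-01] t 24.9167
(405, 321, -90, 52, 27)
(589, 6, 0, 53, 18)
(622, -299, -90, 48, 28)
```

```bash
c="python3 -m crank"
$c '[{"grip":0.05,"x":0,"y":0,"z":0,"yaw":-0.12},{"grip":0.05,"x":0,"y":0,"z":0,"yaw":-0.24},{"grip":0.05,"x":0,"y":0,"z":0,"yaw":-0.36},{"grip":0.05,"x":0,"y":0,"z":0,"yaw":-0.48},{"grip":0.05,"x":0,"y":0,"z":0,"yaw":-0.6}]' |sed -n 2,3p
$c '[{"grip":0.05,"x":0,"y":0,"z":0,"yaw":-0.12},{"grip":0.05,"x":0,"y":0,"z":0,"yaw":-0.24},{"grip":0.05,"x":0,"y":0,"z":0,"yaw":-0.36},{"grip":0.05,"x":0,"y":0,"z":0,"yaw":-0.48},{"grip":0.05,"x":0,"y":0,"z":0,"yaw":-0.6}]' |sed -n 2,3p
$c '[{"grip":0.05,"x":0,"y":0,"z":0,"yaw":-0.12},{"grip":0.05,"x":0,"y":0,"z":0,"yaw":-0.24},{"grip":0.05,"x":0,"y":0,"z":0,"yaw":-0.34},{"grip":0.05,"x":0,"y":0,"z":0,"yaw":-0.34},{"grip":0.05,"x":0,"y":0,"z":0,"yaw":-0.34}]' |sed -n 2,3p
$c '[{"grip":0.05,"x":0.035,"y":0,"z":0,"yaw":0},{"grip":0.05,"x":0.065,"y":0,"z":0,"yaw":0},{"grip":0.05,"x":0.1,"y":0,"z":0,"yaw":0},{"grip":0.05,"x":0.135,"y":0.01,"z":0,"yaw":0},{"grip":0.05,"x":0.165,"y":0.013,"z":0,"yaw":0}]' |sed -n 2,3p
$c '[{"grip":0.05,"x":0.035,"y":0,"z":0,"yaw":0},{"grip":0.05,"x":0.065,"y":0,"z":0,"yaw":0},{"grip":0.05,"x":0.1,"y":0,"z":0,"yaw":0},{"grip":0.05,"x":0.135,"y":0.01,"z":0,"yaw":0},{"grip":0.05,"x":0.165,"y":0.013,"z":0,"yaw":0}]' |sed -n 2,3p
$c '[{"grip":0.05,"x":0.035,"y":0,"z":0,"yaw":0},{"grip":0.05,"x":0.07,"y":0.01,"z":0,"yaw":0},{"grip":0.05,"x":0.1,"y":0.014,"z":0,"yaw":0},{"grip":0.05,"x":0.1,"y":0.014,"z":0,"yaw":0},{"grip":0.05,"x":0.1,"y":0.014,"z":0,"yaw":0}]'
python3 - <<'E'
from h import *
im,c=shot("wrist","pics/w10.png")
im2,c2=shot("top")
for p in panels(im2,c2,63):print(p)
s=state();print(s['ee_pos'],s['ee_rot'],s['force'])
E
```

```text
ee_pos: [589.3, -118.4, 147.3]
ee_rot: [180.0, -0.0, 34.8]
ee_pos: [589.3, -118.4, 147.3]
ee_rot: [180.0, 0.0, 69.2]
ee_pos: [589.3, -118.4, 147.3]
ee_rot: [180.0, 0.0, 88.2]
ee_pos: [608.0, 48.2, 147.5]
ee_rot: [179.9, -0.0, 88.2]
ee_pos: [625.6, 213.2, 147.4]
ee_rot: [179.9, -0.0, 88.2]
time_s: 27.42
ee_pos: [641.3, 312.0, 146.4]
ee_rot: [-180.0, 0.0, 88.4]
force: [-0.7, -0.6, -3.2]
gripper_width: 56.0
gripper_force: 29.9
(450, -111, -10, 52, 31)
(452, 9, -18, 52, 31)
(589, -2, 12, 52, 31)
(622, -298, -90, 51, 28)
[641.25956176 309.67619743 146.79195968] [-1.79948629e+02  6.92632552e-02  8.82979155e+01] [-0.74558421 -0.09008194 -3.44803934]
```

```bash
c="python3 -m crank"
$c '[{"grip":0.05,"x":0.002,"y":-0.002,"z":0.02,"yaw":0},{"grip":0.05,"x":0.002,"y":-0.002,"z":0.045,"yaw":0},{"grip":0.05,"x":0.002,"y":-0.002,"z":0.07,"yaw":0},{"grip":0.05,"x":0.002,"y":-0.002,"z":0.082,"yaw":0},{"grip":0.05,"x":0.002,"y":-0.002,"z":0.085,"yaw":0}]' 
$c '[{"grip":0.05,"x":0,"y":0,"z":0.0,"yaw":0},{"grip":0.05,"x":0,"y":0,"z":0.002,"yaw":0},{"grip":0.066,"x":0,"y":0,"z":0.002,"yaw":0},{"grip":0.066,"x":0,"y":0,"z":0.002,"yaw":0},{"grip":0.066,"x":0,"y":0,"z":0.002,"yaw":0}]' 
$c '[{"grip":0.066,"x":0,"y":0,"z":-0.04,"yaw":0},{"grip":0.08,"x":0,"y":0,"z":-0.08,"yaw":0},{"grip":0.091,"x":0,"y":0,"z":-0.12,"yaw":0},{"grip":0.091,"x":0,"y":0,"z":-0.12,"yaw":0},{"grip":0.091,"x":0,"y":0,"z":-0.12,"yaw":0}]' |sed -n 2,3p
```

```text
time_s: 27.93
ee_pos: [638.6, 310.5, 60.5]
ee_rot: [-179.8, 0.1, 88.3]
force: [-0.1, -0.1, -2.4]
gripper_width: 55.8
gripper_force: 30.0
time_s: 28.35
ee_pos: [640.6, 312.7, 61.9]
ee_rot: [179.8, -0.1, 88.4]
force: [0.9, -0.8, -0.5]
gripper_width: 66.0
gripper_force: 0.0
ee_pos: [641.4, 313.2, 185.0]
ee_rot: [179.5, -0.2, 88.4]
```

```bash
c="python3 -m crank"
$c '[{"grip":0.091,"x":-0.158,"y":-0.02,"z":0,"yaw":0},{"grip":0.091,"x":-0.158,"y":-0.02,"z":0,"yaw":0},{"grip":0.091,"x":-0.158,"y":-0.02,"z":0,"yaw":0},{"grip":0.091,"x":-0.158,"y":-0.02,"z":0,"yaw":0},{"grip":0.091,"x":-0.158,"y":-0.02,"z":0,"yaw":0}]' |sed -n 2,3p
$c '[{"grip":0.091,"x":-0.158,"y":-0.02,"z":0,"yaw":0},{"grip":0.091,"x":-0.158,"y":-0.02,"z":0,"yaw":0},{"grip":0.091,"x":-0.158,"y":-0.02,"z":0,"yaw":0},{"grip":0.091,"x":-0.158,"y":-0.02,"z":0,"yaw":0},{"grip":0.091,"x":-0.158,"y":-0.02,"z":0,"yaw":0}]' |sed -n 2,3p
$c '[{"grip":0.091,"x":0,"y":0,"z":0,"yaw":0.12},{"grip":0.091,"x":0,"y":0,"z":0,"yaw":0.24},{"grip":0.091,"x":0,"y":0,"z":0,"yaw":0.36},{"grip":0.091,"x":0,"y":0,"z":0,"yaw":0.48},{"grip":0.091,"x":0,"y":0,"z":0,"yaw":0.6}]' |sed -n 2,3p
$c '[{"grip":0.091,"x":0,"y":0,"z":0,"yaw":0.12},{"grip":0.091,"x":0,"y":0,"z":0,"yaw":0.24},{"grip":0.091,"x":0,"y":0,"z":0,"yaw":0.36},{"grip":0.091,"x":0,"y":0,"z":0,"yaw":0.48},{"grip":0.091,"x":0,"y":0,"z":0,"yaw":0.6}]' |sed -n 2,3p
$c '[{"grip":0.091,"x":0,"y":0,"z":0,"yaw":0.12},{"grip":0.091,"x":0,"y":0,"z":0,"yaw":0.133},{"grip":0.091,"x":0,"y":0,"z":0,"yaw":0.133},{"grip":0.091,"x":0,"y":0,"z":0,"yaw":0.133},{"grip":0.091,"x":0,"y":0,"z":0,"yaw":0.133}]' |sed -n 2,3p
python3 - <<'E'
from h import *
im,c=shot("wrist","pics/w11.png")
for p in panels(im,c,63,"wrist",300):print(p)
im,c=shot("top")
for p in panels(im,c,63):print(p)
s=state();print(s['ee_pos'],s['ee_rot'])
E
```

```text
ee_pos: [613.1, 148.9, 179.2]
ee_rot: [-179.8, 0.2, 88.1]
ee_pos: [589.0, -7.6, 179.3]
ee_rot: [-179.8, 0.2, 88.1]
ee_pos: [590.4, -1.4, 179.3]
ee_rot: [-179.9, 0.0, 53.7]
ee_pos: [590.4, -1.3, 179.2]
ee_rot: [-179.9, 0.1, 19.3]
ee_pos: [590.5, -2.1, 180.0]
ee_rot: [-180.0, 0.0, 12.1]
(405, 321, -90, 52, 27)
(622, -298, -90, 51, 28)
(639, 313, -90, 50, 31)
[590.61758669  -2.25691376 180.13899637] [-1.79998956e+02  7.96980512e-03  1.20476157e+01]
```

Trays A, B, C are fine (panels within the trays). Grasp D.

```bash
c="python3 -m crank"
$c '[{"grip":0.08,"x":0,"y":0,"z":0.04,"yaw":0},{"grip":0.08,"x":0,"y":0,"z":0.08,"yaw":0},{"grip":0.08,"x":0,"y":0,"z":0.113,"yaw":0},{"grip":0.08,"x":0,"y":0,"z":0.123,"yaw":0},{"grip":0.08,"x":0,"y":0,"z":0.123,"yaw":0}]'  |sed -n 2,4p
$c '[{"grip":0.08,"x":0,"y":0,"z":0,"yaw":0},{"grip":0.05,"x":0,"y":0,"z":0,"yaw":0},{"grip":0.05,"x":0,"y":0,"z":0,"yaw":0},{"grip":0.05,"x":0,"y":0,"z":0,"yaw":0},{"grip":0.05,"x":0,"y":0,"z":0,"yaw":0}]' 30
$c '[{"grip":0.05,"x":0,"y":0,"z":0,"yaw":0},{"grip":0.05,"x":0,"y":0,"z":-0.01,"yaw":0},{"grip":0.05,"x":0,"y":0,"z":-0.05,"yaw":0},{"grip":0.05,"x":0,"y":0,"z":-0.09,"yaw":0},{"grip":0.05,"x":0,"y":0,"z":-0.09,"yaw":0}]' |sed -n 2,4p
$c '[{"grip":0.05,"x":0,"y":0,"z":0,"yaw":0},{"grip":0.05,"x":0,"y":0,"z":0,"yaw":0},{"grip":0.05,"x":0,"y":0,"z":0,"yaw":0},{"grip":0.05,"x":0,"y":0,"z":0,"yaw":0},{"grip":0.05,"x":0,"y":0,"z":0,"yaw":0}]' |sed -n 2,4p
python3 weigh.py
```

```text
ee_pos: [588.6, -2.4, 54.6]
ee_rot: [-179.9, 0.4, 12.0]
force: [0.2, 0.3, 0.8]
time_s: 31.78
ee_pos: [591.7, -2.7, 58.8]
ee_rot: [179.9, -0.2, 12.0]
force: [0.5, -2.5, 2.0]
gripper_width: 56.6
gripper_force: 1.6
ee_pos: [595.1, -2.3, 155.2]
ee_rot: [179.8, -0.8, 12.0]
force: [2.3, -0.7, -2.1]
ee_pos: [589.7, -2.4, 145.6]
ee_rot: [-180.0, 0.2, 12.0]
force: [-0.3, 0.6, -2.3]
F [ 0.02  0.35 -3.01] std [0.58 0.37 0.41] eff [-45.815 -22.541] w 56.1 [590.7  -2.4 147.3] [180.  -0.  12.] t 33.2167
(405, 321, -90, 52, 27)
(449, -117, -12, 52, 18)
(622, -298, -90, 51, 28)
(639, 313, -90, 50, 31)
```

```bash
c="python3 -m crank"
$c '[{"grip":0.05,"x":0,"y":0,"z":0,"yaw":-0.12},{"grip":0.05,"x":0,"y":0,"z":0,"yaw":-0.24},{"grip":0.05,"x":0,"y":0,"z":0,"yaw":-0.36},{"grip":0.05,"x":0,"y":0,"z":0,"yaw":-0.48},{"grip":0.05,"x":0,"y":0,"z":0,"yaw":-0.6}]' |sed -n 2,3p
$c '[{"grip":0.05,"x":0,"y":0,"z":0,"yaw":-0.12},{"grip":0.05,"x":0,"y":0,"z":0,"yaw":-0.24},{"grip":0.05,"x":0,"y":0,"z":0,"yaw":-0.36},{"grip":0.05,"x":0,"y":0,"z":0,"yaw":-0.48},{"grip":0.05,"x":0,"y":0,"z":0,"yaw":-0.6}]' |sed -n 2,3p
$c '[{"grip":0.05,"x":0,"y":0,"z":0,"yaw":-0.1},{"grip":0.05,"x":0,"y":0,"z":0,"yaw":-0.133},{"grip":0.05,"x":0,"y":0,"z":0,"yaw":-0.133},{"grip":0.05,"x":0,"y":0,"z":0,"yaw":-0.133},{"grip":0.05,"x":0,"y":0,"z":0,"yaw":-0.133}]' |sed -n 2,3p
$c '[{"grip":0.05,"x":0.035,"y":0,"z":0,"yaw":0},{"grip":0.05,"x":0.065,"y":0,"z":0,"yaw":0},{"grip":0.05,"x":0.1,"y":0,"z":0,"yaw":0},{"grip":0.05,"x":0.135,"y":-0.01,"z":0,"yaw":0},{"grip":0.05,"x":0.165,"y":-0.019,"z":0,"yaw":0}]' |sed -n 2,3p
$c '[{"grip":0.05,"x":0.035,"y":0,"z":0,"yaw":0},{"grip":0.05,"x":0.065,"y":0,"z":0,"yaw":0},{"grip":0.05,"x":0.1,"y":-0.01,"z":0,"yaw":0},{"grip":0.05,"x":0.13,"y":-0.019,"z":0,"yaw":0},{"grip":0.05,"x":0.15,"y":-0.019,"z":0,"yaw":0}]' |sed -n 2,3p
$c '[{"grip":0.05,"x":0,"y":0,"z":0,"yaw":0},{"grip":0.05,"x":0,"y":0,"z":0,"yaw":0},{"grip":0.05,"x":0,"y":0,"z":0,"yaw":0},{"grip":0.05,"x":0,"y":0,"z":0,"yaw":0},{"grip":0.05,"x":0,"y":0,"z":0,"yaw":0}]'
python3 - <<'E'
from h import *
im2,c2=shot("top")
for p in panels(im2,c2,63):print(p)
s=state();print(s['ee_pos'],s['ee_rot'],s['force'])
E
```

```text
ee_pos: [590.6, -2.4, 147.3]
ee_rot: [180.0, -0.0, 46.7]
ee_pos: [590.7, -2.4, 147.3]
ee_rot: [180.0, 0.0, 81.1]
ee_pos: [590.6, -2.4, 147.3]
ee_rot: [180.0, 0.0, 88.3]
ee_pos: [576.2, 165.1, 147.2]
ee_rot: [180.0, -0.0, 88.3]
ee_pos: [559.7, 316.6, 147.1]
ee_rot: [-179.9, -0.0, 88.4]
time_s: 35.72
ee_pos: [561.9, 312.4, 147.3]
ee_rot: [-180.0, 0.0, 88.3]
force: [0.3, -0.9, -2.6]
gripper_width: 55.8
gripper_force: 30.0
(450, -111, -10, 52, 31)
(452, 9, -18, 52, 31)
(622, -298, -90, 51, 28)
[561.93672832 312.42645823 147.32886998] [-1.79999531e+02  1.61553547e-02  8.82694964e+01] [ 0.24086648  0.19860816 -2.86712183]
```

```bash
c="python3 -m crank"
$c '[{"grip":0.05,"x":0.001,"y":0,"z":0.02,"yaw":0},{"grip":0.05,"x":0.001,"y":0,"z":0.045,"yaw":0},{"grip":0.05,"x":0.001,"y":0,"z":0.07,"yaw":0},{"grip":0.05,"x":0.001,"y":0,"z":0.082,"yaw":0},{"grip":0.05,"x":0.001,"y":0,"z":0.085,"yaw":0}]' 
$c '[{"grip":0.05,"x":0,"y":0,"z":0.0,"yaw":0},{"grip":0.05,"x":0,"y":0,"z":0.002,"yaw":0},{"grip":0.064,"x":0,"y":0,"z":0.002,"yaw":0},{"grip":0.064,"x":0,"y":0,"z":0.002,"yaw":0},{"grip":0.064,"x":0,"y":0,"z":0.002,"yaw":0}]' 
$c '[{"grip":0.064,"x":0,"y":0,"z":-0.04,"yaw":0},{"grip":0.07,"x":0,"y":0,"z":-0.08,"yaw":0},{"grip":0.091,"x":0,"y":0,"z":-0.12,"yaw":0},{"grip":0.091,"x":0,"y":0,"z":-0.12,"yaw":0},{"grip":0.091,"x":0,"y":0,"z":-0.12,"yaw":0}]' |sed -n 2,3p
```

```text
time_s: 36.18
ee_pos: [560.7, 313.2, 60.6]
ee_rot: [-179.8, 0.1, 88.3]
force: [-1.5, -1.3, 3.0]
gripper_width: 55.8
gripper_force: 30.0
time_s: 36.6
ee_pos: [562.6, 315.0, 61.7]
ee_rot: [179.9, -0.1, 88.4]
force: [0.6, 0.2, 0.4]
gripper_width: 64.1
gripper_force: 0.0
ee_pos: [563.4, 315.5, 184.4]
ee_rot: [179.6, -0.2, 88.4]
```

```bash
c="python3 -m crank"
$c '[{"grip":0.091,"x":-0.155,"y":-0.049,"z":0,"yaw":0},{"grip":0.091,"x":-0.155,"y":-0.049,"z":0,"yaw":0},{"grip":0.091,"x":-0.155,"y":-0.049,"z":0,"yaw":0},{"grip":0.091,"x":-0.155,"y":-0.049,"z":0,"yaw":0},{"grip":0.091,"x":-0.155,"y":-0.049,"z":0,"yaw":0}]' |sed -n 2,3p
$c '[{"grip":0.091,"x":-0.154,"y":-0.049,"z":0,"yaw":0},{"grip":0.091,"x":-0.154,"y":-0.049,"z":0,"yaw":0},{"grip":0.091,"x":-0.154,"y":-0.049,"z":0,"yaw":0},{"grip":0.091,"x":-0.154,"y":-0.049,"z":0,"yaw":0},{"grip":0.091,"x":-0.154,"y":-0.049,"z":0,"yaw":0}]' |sed -n 2,3p
$c '[{"grip":0.091,"x":0,"y":0,"z":0,"yaw":-0.12},{"grip":0.091,"x":0,"y":0,"z":0,"yaw":-0.24},{"grip":0.091,"x":0,"y":0,"z":0,"yaw":-0.36},{"grip":0.091,"x":0,"y":0,"z":0,"yaw":-0.48},{"grip":0.091,"x":0,"y":0,"z":0,"yaw":-0.6}]' |sed -n 2,3p
$c '[{"grip":0.091,"x":0,"y":0,"z":0,"yaw":-0.12},{"grip":0.091,"x":0,"y":0,"z":0,"yaw":-0.24},{"grip":0.091,"x":0,"y":0,"z":0,"yaw":-0.36},{"grip":0.091,"x":0,"y":0,"z":0,"yaw":-0.48},{"grip":0.091,"x":0,"y":0,"z":0,"yaw":-0.6}]' |sed -n 2,3p
$c '[{"grip":0.091,"x":0,"y":0,"z":0,"yaw":-0.076},{"grip":0.091,"x":0,"y":0,"z":0,"yaw":-0.076},{"grip":0.091,"x":0,"y":0,"z":0,"yaw":-0.076},{"grip":0.091,"x":0,"y":0,"z":0,"yaw":-0.076},{"grip":0.091,"x":0,"y":0,"z":0,"yaw":-0.076}]' |sed -n 2,3p
python3 - <<'E'
from h import *
im,c=shot("wrist","pics/w12.png")
for p in panels(im,c,63,"wrist",300):print(p)
im,c=shot("top","pics/t2.png")
for p in panels(im,c,63):print(p)
s=state();print(s['ee_pos'],s['ee_rot'],s['qpos'])
E
```

```text
ee_pos: [504.3, 155.6, 179.1]
ee_rot: [-179.7, 0.2, 88.2]
ee_pos: [451.8, 4.2, 179.4]
ee_rot: [-179.8, 0.1, 88.1]
ee_pos: [454.9, 9.2, 179.5]
ee_rot: [-180.0, -0.1, 123.1]
ee_pos: [454.9, 9.3, 179.5]
ee_rot: [-180.0, -0.1, 157.5]
ee_pos: [454.9, 8.7, 180.0]
ee_rot: [-180.0, -0.0, 161.4]
(443, -112, -10, 32, 32)
(405, 321, -90, 52, 27)
(449, -116, -14, 52, 22)
(560, 317, -90, 50, 28)
(622, -298, -90, 51, 28)
(639, 313, -90, 50, 31)
[454.89007071   8.57732258 180.14376868] [-1.79996835e+02 -4.91454696e-03  1.61434050e+02] [-3.67110524e-01  9.80185677e+00  1.08784500e+02 -1.67588200e-03
  6.14193003e+01 -7.18003586e+01]
```

View pics/w12.png

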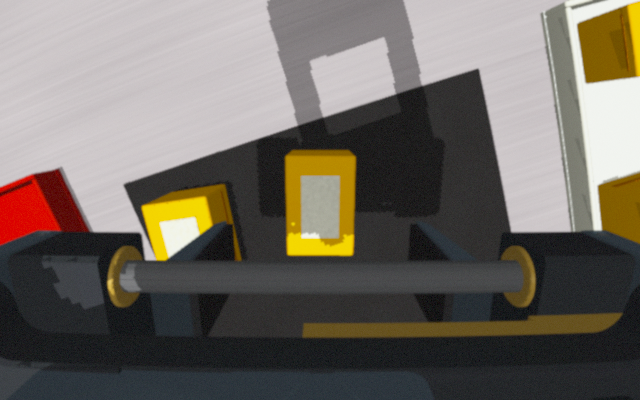

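```bash
c="python3 -m crank"
$c '[{"grip":0.08,"x":0,"y":0,"z":0.04,"yaw":0},{"grip":0.08,"x":0,"y":0,"z":0.08,"yaw":0},{"grip":0.08,"x":0,"y":0,"z":0.113,"yaw":0},{"grip":0.08,"x":0,"y":0,"z":0.123,"yaw":0},{"grip":0.08,"x":0,"y":0,"z":0.123,"yaw":0}]'  |sed -n 2,4p
$c '[{"grip":0.08,"x":0,"y":0,"z":0,"yaw":0},{"grip":0.05,"x":0,"y":0,"z":0,"yaw":0},{"grip":0.05,"x":0,"y":0,"z":0,"yaw":0},{"grip":0.05,"x":0,"y":0,"z":0,"yaw":0},{"grip":0.05,"x":0,"y":0,"z":0,"yaw":0}]' 30
$c '[{"grip":0.05,"x":0,"y":0,"z":0,"yaw":0},{"grip":0.05,"x":0,"y":0,"z":-0.01,"yaw":0},{"grip":0.05,"x":0,"y":0,"z":-0.05,"yaw":0},{"grip":0.05,"x":0,"y":0,"z":-0.09,"yaw":0},{"grip":0.05,"x":0,"y":0,"z":-0.09,"yaw":0}]' |sed -n 2,4p
$c '[{"grip":0.05,"x":0,"y":0,"z":0,"yaw":0},{"grip":0.05,"x":0,"y":0,"z":0,"yaw":0},{"grip":0.05,"x":0,"y":0,"z":0,"yaw":0},{"grip":0.05,"x":0,"y":0,"z":0,"yaw":0},{"grip":0.05,"x":0,"y":0,"z":0,"yaw":0}]' |sed -n 2,4p
python3 weigh.py
```

```text
ee_pos: [452.6, 8.5, 54.5]
ee_rot: [-179.9, -0.4, 161.4]
force: [0.4, -0.3, 0.4]
time_s: 40.03
ee_pos: [455.5, 8.4, 58.2]
ee_rot: [180.0, 0.1, 161.5]
force: [-0.4, -2.0, -0.1]
gripper_width: 56.3
gripper_force: 0.6
ee_pos: [459.4, 8.5, 153.8]
ee_rot: [179.7, 0.8, 161.5]
force: [0.9, -0.8, -1.2]
ee_pos: [454.1, 8.5, 146.0]
ee_rot: [-179.9, -0.2, 161.5]
force: [0.2, 0.6, -1.1]
F [ 0.19 -0.11 -1.55] std [0.42 0.47 0.6 ] eff [-32.274 -20.376] w 55.6 [454.9   8.5 147.3] [-180.     0.   161.5] t 41.4667
(405, 321, -90, 52, 27)
(450, -114, -15, 52, 26)
(560, 317, -90, 50, 28)
(622, -298, -90, 51, 28)
(639, 313, -90, 50, 31)
```

```bash
c="python3 -m crank"
$c '[{"grip":0.05,"x":0,"y":0,"z":0,"yaw":0.12},{"grip":0.05,"x":0,"y":0,"z":0,"yaw":0.24},{"grip":0.05,"x":0,"y":0,"z":0,"yaw":0.36},{"grip":0.05,"x":0,"y":0,"z":0,"yaw":0.48},{"grip":0.05,"x":0,"y":0,"z":0,"yaw":0.6}]' |sed -n 2,3p
$c '[{"grip":0.05,"x":0,"y":0,"z":0,"yaw":0.12},{"grip":0.05,"x":0,"y":0,"z":0,"yaw":0.24},{"grip":0.05,"x":0,"y":0,"z":0,"yaw":0.36},{"grip":0.05,"x":0,"y":0,"z":0,"yaw":0.48},{"grip":0.05,"x":0,"y":0,"z":0,"yaw":0.6}]' |sed -n 2,3p
$c '[{"grip":0.05,"x":0,"y":0,"z":0,"yaw":0.039},{"grip":0.05,"x":-0.03,"y":0,"z":0,"yaw":0.039},{"grip":0.05,"x":-0.06,"y":0,"z":0,"yaw":0.039},{"grip":0.05,"x":-0.1,"y":0,"z":0,"yaw":0.039},{"grip":0.05,"x":-0.13,"y":0,"z":0,"yaw":0.039}]' |sed -n 2,3p
$c '[{"grip":0.05,"x":-0.035,"y":0.01,"z":0,"yaw":0},{"grip":0.05,"x":-0.07,"y":0.02,"z":0,"yaw":0},{"grip":0.05,"x":-0.1,"y":0.03,"z":0,"yaw":0},{"grip":0.05,"x":-0.135,"y":0.04,"z":0,"yaw":0},{"grip":0.05,"x":-0.165,"y":0.047,"z":0,"yaw":0}]' |sed -n 2,3p
$c '[{"grip":0.05,"x":-0.011,"y":0,"z":0,"yaw":0},{"grip":0.05,"x":-0.011,"y":0,"z":0,"yaw":0},{"grip":0.05,"x":-0.011,"y":0,"z":0,"yaw":0},{"grip":0.05,"x":-0.011,"y":0,"z":0,"yaw":0},{"grip":0.05,"x":-0.011,"y":0,"z":0,"yaw":0}]'
```

```text
ee_pos: [454.9, 8.5, 147.3]
ee_rot: [180.0, 0.0, 126.8]
ee_pos: [454.9, 8.5, 147.3]
ee_rot: [180.0, 0.0, 92.4]
ee_pos: [461.2, -123.4, 147.5]
ee_rot: [180.0, 0.1, 90.5]
ee_pos: [510.1, -288.4, 147.2]
ee_rot: [180.0, 0.0, 90.5]
time_s: 43.55
ee_pos: [509.2, -295.5, 147.3]
ee_rot: [-180.0, -0.0, 90.6]
force: [-0.1, -1.1, -1.2]
gripper_width: 56.0
gripper_force: 30.0
```

```bash
c="python3 -m crank"
$c '[{"grip":0.05,"x":-0.001,"y":0,"z":0.02,"yaw":0},{"grip":0.05,"x":-0.001,"y":0,"z":0.045,"yaw":0},{"grip":0.05,"x":-0.001,"y":0,"z":0.07,"yaw":0},{"grip":0.05,"x":-0.001,"y":0,"z":0.082,"yaw":0},{"grip":0.05,"x":-0.001,"y":0,"z":0.085,"yaw":0}]' 
$c '[{"grip":0.05,"x":0,"y":0,"z":0.0,"yaw":0},{"grip":0.05,"x":0,"y":0,"z":0.002,"yaw":0},{"grip":0.064,"x":0,"y":0,"z":0.002,"yaw":0},{"grip":0.064,"x":0,"y":0,"z":0.002,"yaw":0},{"grip":0.064,"x":0,"y":0,"z":0.002,"yaw":0}]' 
$c '[{"grip":0.064,"x":0,"y":0,"z":-0.04,"yaw":0},{"grip":0.07,"x":0,"y":0,"z":-0.08,"yaw":0},{"grip":0.091,"x":0,"y":0,"z":-0.12,"yaw":0},{"grip":0.091,"x":0,"y":0,"z":-0.12,"yaw":0},{"grip":0.091,"x":0,"y":0,"z":-0.12,"yaw":0}]' |sed -n 2,3p
python3 - <<'E'
from h import *
im,c=shot("top")
for p in panels(im,c,63):print(p)
s=state();print(s['ee_pos'],s['ee_rot'])
E
```

```text
time_s: 43.97
ee_pos: [507.9, -295.6, 60.5]
ee_rot: [-179.7, -0.2, 90.6]
force: [-2.0, 1.7, 2.1]
gripper_width: 55.9
gripper_force: 30.0
time_s: 44.38
ee_pos: [510.2, -298.3, 61.3]
ee_rot: [179.9, 0.1, 90.5]
force: [0.4, 0.4, -1.1]
gripper_width: 63.9
gripper_force: 0.0
ee_pos: [511.0, -298.9, 183.7]
ee_rot: [179.6, 0.2, 90.5]
(405, 321, -90, 52, 27)
(450, -111, -10, 52, 31)
(560, 317, -90, 50, 28)
(622, -291, -90, 39, 28)
(639, 313, -90, 50, 31)
[ 509.71739061 -298.16855386  181.36581477] [1.79881963e+02 7.77687259e-02 9.04735462e+01]
```

```bash
c="python3 -m crank"
$c '[{"grip":0.091,"x":0.186,"y":-0.055,"z":0,"yaw":0},{"grip":0.091,"x":0.186,"y":-0.055,"z":0,"yaw":0},{"grip":0.091,"x":0.186,"y":-0.055,"z":0,"yaw":0},{"grip":0.091,"x":0.186,"y":-0.055,"z":0,"yaw":0},{"grip":0.091,"x":0.186,"y":-0.055,"z":0,"yaw":0}]' |sed -n 2,3p
$c '[{"grip":0.091,"x":0,"y":0,"z":0,"yaw":-0.12},{"grip":0.091,"x":0,"y":0,"z":0,"yaw":-0.24},{"grip":0.091,"x":0,"y":0,"z":0,"yaw":-0.36},{"grip":0.091,"x":0,"y":0,"z":0,"yaw":-0.48},{"grip":0.091,"x":0,"y":0,"z":0,"yaw":-0.6}]' |sed -n 2,3p
$c '[{"grip":0.091,"x":0,"y":0,"z":0,"yaw":-0.12},{"grip":0.091,"x":0,"y":0,"z":0,"yaw":-0.24},{"grip":0.091,"x":0,"y":0,"z":0,"yaw":-0.36},{"grip":0.091,"x":0,"y":0,"z":0,"yaw":-0.48},{"grip":0.091,"x":0,"y":0,"z":0,"yaw":-0.6}]' |sed -n 2,3p
$c '[{"grip":0.091,"x":0,"y":0,"z":0,"yaw":-0.1},{"grip":0.091,"x":0,"y":0,"z":0,"yaw":-0.188},{"grip":0.091,"x":0,"y":0,"z":0,"yaw":-0.188},{"grip":0.091,"x":0,"y":0,"z":0,"yaw":-0.188},{"grip":0.091,"x":0,"y":0,"z":0,"yaw":-0.188}]' |sed -n 2,3p
python3 - <<'E'
from h import *
im,c=shot("wrist","pics/w13.png")
# orange outline of the carton below, at its top height
h=cv2.cvtColor(im,cv2.COLOR_RGB2HSV).astype(int)
org=(abs(h[...,0]-21)<8)&(h[...,1]>140)&(h[...,2]>90);org[262:]=0
for k in blobs(org,1500):print(cv2.boundingRect(k),cv2.minAreaRect(k))
s=state();print(s['ee_pos'],s['ee_rot'])
E
```

```text
ee_pos: [449.8, -109.3, 178.3]
ee_rot: [-179.7, -0.1, 90.5]
ee_pos: [451.7, -112.0, 178.5]
ee_rot: [-179.9, -0.2, 125.2]
ee_pos: [451.7, -112.1, 178.4]
ee_rot: [-180.0, -0.2, 159.6]
ee_pos: [452.4, -112.3, 179.4]
ee_rot: [180.0, -0.1, 169.9]
(286, 150, 72, 107) ((321.4999694824219, 202.99996948242188), (70.99998474121094, 105.99998474121094), -0.0)
[ 452.55588409 -112.33538832  179.5940723 ] [ 1.79997245e+02 -8.07994680e-02  1.69920738e+02]
```

Same appearance as for E: aligned and centred. Grasp F.

```bash
c="python3 -m crank"
$c '[{"grip":0.08,"x":0,"y":0,"z":0.04,"yaw":0},{"grip":0.08,"x":0,"y":0,"z":0.08,"yaw":0},{"grip":0.08,"x":0,"y":0,"z":0.113,"yaw":0},{"grip":0.08,"x":0,"y":0,"z":0.123,"yaw":0},{"grip":0.08,"x":0,"y":0,"z":0.123,"yaw":0}]'  |sed -n 2,4p
$c '[{"grip":0.08,"x":0,"y":0,"z":0,"yaw":0},{"grip":0.05,"x":0,"y":0,"z":0,"yaw":0},{"grip":0.05,"x":0,"y":0,"z":0,"yaw":0},{"grip":0.05,"x":0,"y":0,"z":0,"yaw":0},{"grip":0.05,"x":0,"y":0,"z":0,"yaw":0}]' 30
$c '[{"grip":0.05,"x":0,"y":0,"z":0,"yaw":0},{"grip":0.05,"x":0,"y":0,"z":-0.01,"yaw":0},{"grip":0.05,"x":0,"y":0,"z":-0.05,"yaw":0},{"grip":0.05,"x":0,"y":0,"z":-0.09,"yaw":0},{"grip":0.05,"x":0,"y":0,"z":-0.09,"yaw":0}]' |sed -n 2,4p
$c '[{"grip":0.05,"x":0,"y":0,"z":0,"yaw":0},{"grip":0.05,"x":0,"y":0,"z":0,"yaw":0},{"grip":0.05,"x":0,"y":0,"z":0,"yaw":0},{"grip":0.05,"x":0,"y":0,"z":0,"yaw":0},{"grip":0.05,"x":0,"y":0,"z":0,"yaw":0}]' |sed -n 2,4p
python3 weigh.py
```

```text
ee_pos: [450.5, -111.8, 54.3]
ee_rot: [180.0, -0.4, 169.9]
force: [-0.1, -0.5, 0.0]
time_s: 47.4
ee_pos: [453.6, -112.6, 58.2]
ee_rot: [-180.0, 0.1, 170.0]
force: [-0.1, 0.0, 0.1]
gripper_width: 56.1
gripper_force: 0.0
ee_pos: [457.4, -113.7, 153.9]
ee_rot: [-179.9, 0.8, 170.0]
force: [1.7, -0.1, -1.4]
ee_pos: [452.2, -112.2, 146.0]
ee_rot: [180.0, -0.2, 170.0]
force: [1.1, 0.3, -1.6]
F [ 0.08  0.14 -1.49] std [0.43 0.53 0.46] eff [-33.309 -20.437] w 55.8 [ 453.  -112.4  147.3] [-180.    0.  170.] t 48.8333
(405, 321, -90, 52, 27)
(509, -299, -90, 47, 31)
(560, 317, -90, 50, 28)
(622, -298, -90, 51, 28)
(639, 313, -90, 50, 31)
```

```bash
c="python3 -m crank"
$c '[{"grip":0.05,"x":0,"y":0,"z":0,"yaw":0.12},{"grip":0.05,"x":0,"y":0,"z":0,"yaw":0.24},{"grip":0.05,"x":0,"y":0,"z":0,"yaw":0.36},{"grip":0.05,"x":0,"y":0,"z":0,"yaw":0.48},{"grip":0.05,"x":0,"y":0,"z":0,"yaw":0.6}]' |sed -n 2,3p
$c '[{"grip":0.05,"x":0,"y":0,"z":0,"yaw":0.12},{"grip":0.05,"x":0,"y":0,"z":0,"yaw":0.24},{"grip":0.05,"x":0,"y":0,"z":0,"yaw":0.36},{"grip":0.05,"x":0,"y":0,"z":0,"yaw":0.48},{"grip":0.05,"x":0,"y":0,"z":0,"yaw":0.6}]' |sed -n 2,3p
$c '[{"grip":0.05,"x":0,"y":0,"z":0,"yaw":0.1},{"grip":0.05,"x":0,"y":0,"z":0,"yaw":0.188},{"grip":0.05,"x":0,"y":0,"z":0,"yaw":0.188},{"grip":0.05,"x":0,"y":0,"z":0,"yaw":0.188},{"grip":0.05,"x":0,"y":0,"z":0,"yaw":0.188}]' |sed -n 2,3p
$c '[{"grip":0.05,"x":-0.03,"y":-0.01,"z":0,"yaw":0},{"grip":0.05,"x":-0.06,"y":-0.02,"z":0,"yaw":0},{"grip":0.05,"x":-0.09,"y":-0.03,"z":0,"yaw":0},{"grip":0.05,"x":-0.12,"y":-0.04,"z":0,"yaw":0},{"grip":0.05,"x":-0.15,"y":-0.053,"z":0,"yaw":0}]' |sed -n 2,3p
$c '[{"grip":0.05,"x":-0.02,"y":0,"z":0,"yaw":0},{"grip":0.05,"x":-0.035,"y":0,"z":0,"yaw":0},{"grip":0.05,"x":-0.035,"y":0,"z":0,"yaw":0},{"grip":0.05,"x":-0.035,"y":0,"z":0,"yaw":0},{"grip":0.05,"x":-0.035,"y":0,"z":0,"yaw":0}]'
```

```text
ee_pos: [453.0, -112.4, 147.3]
ee_rot: [180.0, 0.0, 135.3]
ee_pos: [453.0, -112.4, 147.3]
ee_rot: [180.0, 0.0, 100.9]
ee_pos: [453.0, -112.5, 147.3]
ee_rot: [180.0, 0.0, 90.6]
ee_pos: [401.1, -264.3, 147.4]
ee_rot: [180.0, 0.0, 90.6]
time_s: 50.92
ee_pos: [401.5, -296.9, 147.0]
ee_rot: [-180.0, -0.1, 90.5]
force: [0.4, 0.3, -1.0]
gripper_width: 55.7
gripper_force: 30.0
```

```bash
c="python3 -m crank"
$c '[{"grip":0.05,"x":0,"y":0,"z":0.02,"yaw":0},{"grip":0.05,"x":0,"y":0,"z":0.045,"yaw":0},{"grip":0.05,"x":0,"y":0,"z":0.07,"yaw":0},{"grip":0.05,"x":0,"y":0,"z":0.082,"yaw":0},{"grip":0.05,"x":0,"y":0,"z":0.085,"yaw":0}]' 
$c '[{"grip":0.05,"x":0,"y":0,"z":0.0,"yaw":0},{"grip":0.05,"x":0,"y":0,"z":0.002,"yaw":0},{"grip":0.064,"x":0,"y":0,"z":0.002,"yaw":0},{"grip":0.064,"x":0,"y":0,"z":0.002,"yaw":0},{"grip":0.064,"x":0,"y":0,"z":0.002,"yaw":0}]' 
$c '[{"grip":0.064,"x":0,"y":0,"z":-0.04,"yaw":0},{"grip":0.07,"x":0,"y":0,"z":-0.08,"yaw":0},{"grip":0.05,"x":0,"y":0,"z":-0.12,"yaw":0},{"grip":0.02,"x":0,"y":0,"z":-0.12,"yaw":0},{"grip":0.005,"x":0,"y":0,"z":-0.12,"yaw":0}]' |sed -n 2,3p
$c '[{"grip":0.005,"x":0.05,"y":0,"z":-0.05,"yaw":0},{"grip":0.005,"x":0.1,"y":0,"z":-0.05,"yaw":0},{"grip":0.005,"x":0.1,"y":0,"z":-0.05,"yaw":0},{"grip":0.005,"x":0.1,"y":0,"z":-0.05,"yaw":0},{"grip":0.005,"x":0.1,"y":0,"z":-0.05,"yaw":0}]'
python3 - <<'E'
from h import *
im,c=shot("top","pics/t3.png")
for p in panels(im,c,63):print(p)
v=np.hstack([cv2.resize(im[130:270,150:250],(400,560)),cv2.resize(im[130:270,380:480],(400,560))])
cv2.imwrite("pics/t3c.png",v[:,:,::-1])
s=state();print(s['ee_pos'],s['ee_rot'])
E
```

```text
time_s: 51.33
ee_pos: [400.1, -295.0, 60.4]
ee_rot: [-179.7, -0.3, 90.6]
force: [-4.2, 5.6, 11.7]
gripper_width: 55.8
gripper_force: 30.0
time_s: 51.75
ee_pos: [402.1, -298.2, 61.0]
ee_rot: [179.9, 0.1, 90.5]
force: [-0.1, -0.2, -0.4]
gripper_width: 64.0
gripper_force: 0.0
ee_pos: [402.9, -299.0, 183.2]
ee_rot: [179.7, 0.3, 90.5]
time_s: 52.58
ee_pos: [400.3, -196.7, 229.7]
ee_rot: [-180.0, 0.0, 90.6]
force: [0.5, 0.5, 0.1]
gripper_width: 19.3
gripper_force: 0.0
(405, 321, -90, 52, 27)
(560, 317, -90, 50, 28)
(622, -298, -90, 51, 28)
(639, 313, -90, 50, 31)
[ 400.25787598 -197.56535949  229.34445192] [-1.79920414e+02 -6.53298387e-03  9.05543206e+01]
```

View pics/t3c.png

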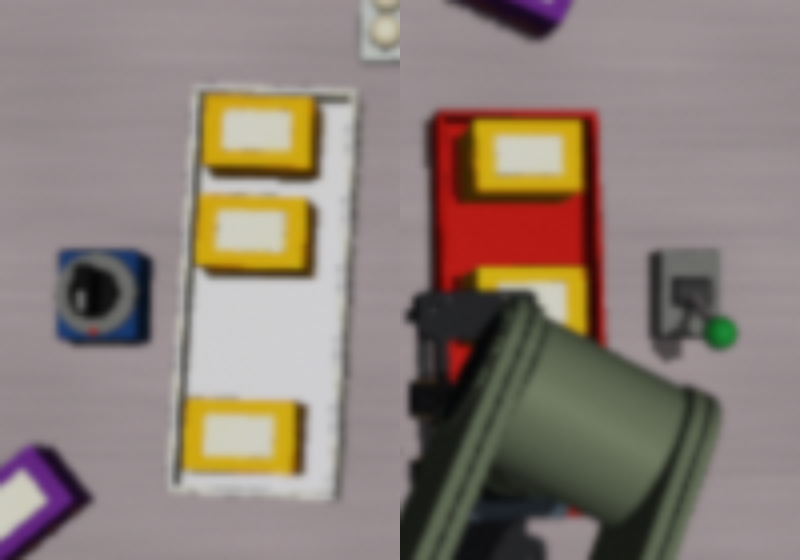

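```bash
c="python3 -m crank"
$c '[{"grip":0.001,"x":-0.12,"y":0.01,"z":0,"yaw":0},{"grip":0.001,"x":-0.12,"y":0.01,"z":0,"yaw":0},{"grip":0.001,"x":-0.12,"y":0.01,"z":0,"yaw":0},{"grip":0.001,"x":-0.12,"y":0.01,"z":0,"yaw":0},{"grip":0.001,"x":-0.12,"y":0.01,"z":0,"yaw":0}]' |sed -n 2,3p
$c '[{"grip":0.001,"x":-0.115,"y":0.02,"z":0,"yaw":0},{"grip":0.001,"x":-0.115,"y":0.02,"z":0,"yaw":0},{"grip":0.001,"x":-0.115,"y":0.02,"z":0,"yaw":0},{"grip":0.001,"x":-0.115,"y":0.02,"z":0,"yaw":0},{"grip":0.001,"x":-0.115,"y":0.02,"z":0,"yaw":0}]'
python3 - <<'E'
from h import *
im,c=shot("wrist","pics/w14.png")
h=cv2.cvtColor(im,cv2.COLOR_RGB2HSV).astype(int)
g=(abs(h[...,0]-60)<18)&(h[...,1]>120)&(h[...,2]>50)
for k in blobs(g,40):
    p,r=cv2.minEnclosingCircle(k);print(p,r,px2w("wrist",[p],92,c).round(1))
im,c=shot("top")
for p in panels(im,c,63):print(p)
h=cv2.cvtColor(im,cv2.COLOR_RGB2HSV).astype(int)
g=(abs(h[...,0]-60)<18)&(h[...,1]>150)&(h[...,2]>50)
for k in blobs(g,15):
    p,r=cv2.minEnclosingCircle(k);print("top",p,r,px2w("top",[p],92,c).round(1))
E
```

```text
ee_pos: [410.9, -320.1, 228.2]
ee_rot: [-179.8, -0.1, 90.2]
time_s: 53.47
ee_pos: [432.1, -432.9, 228.5]
ee_rot: [-179.9, -0.2, 90.4]
force: [0.4, 1.2, -0.5]
gripper_width: 1.0
gripper_force: 0.0
(382.51141357421875, 203.72813415527344) 14.49123764038086 [[ 485.7 -434.9   92. ]]
(405, 321, -90, 52, 27)
(509, -296, -90, 53, 31)
(559, 316, -90, 52, 31)
(613, 295, 85, 53, 31)
(622, -298, -90, 51, 28)
top (459.5, 212.5) 2.9155757427215576 [[ 483.4 -433.    92. ]]
```

View pics/w14.png

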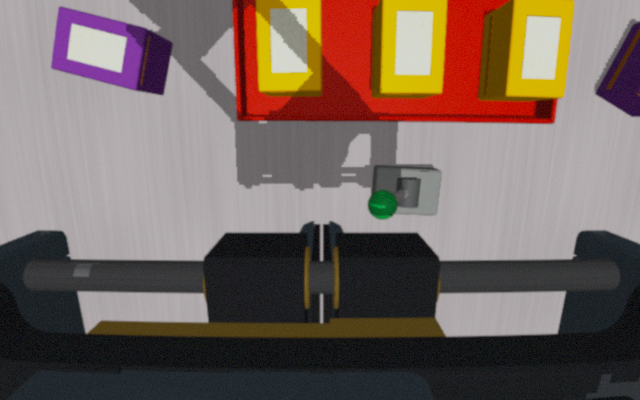

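```bash
c="python3 -m crank"
$c '[{"grip":0.091,"x":0.2,"y":-0.03,"z":0,"yaw":0},{"grip":0.091,"x":0.2,"y":-0.03,"z":0,"yaw":0},{"grip":0.091,"x":0.2,"y":-0.03,"z":0,"yaw":0},{"grip":0.091,"x":0.2,"y":-0.03,"z":0,"yaw":0},{"grip":0.091,"x":0.2,"y":-0.03,"z":0,"yaw":0}]' |sed -n 2,2p
$c '[{"grip":0.091,"x":0.2,"y":0,"z":0,"yaw":0},{"grip":0.091,"x":0.2,"y":0,"z":0,"yaw":0},{"grip":0.091,"x":0.2,"y":0,"z":0,"yaw":0},{"grip":0.091,"x":0.2,"y":0,"z":0,"yaw":0},{"grip":0.091,"x":0.2,"y":0,"z":0,"yaw":0}]' |sed -n 2,2p
$c '[{"grip":0.091,"x":0.17,"y":0.1,"z":0,"yaw":0},{"grip":0.091,"x":0.17,"y":0.1,"z":0,"yaw":0},{"grip":0.091,"x":0.17,"y":0.1,"z":0,"yaw":0},{"grip":0.091,"x":0.17,"y":0.1,"z":0,"yaw":0},{"grip":0.091,"x":0.17,"y":0.1,"z":0,"yaw":0}]' |sed -n 2,2p
$c '[{"grip":0.091,"x":0.13,"y":0.09,"z":0,"yaw":0},{"grip":0.091,"x":0.13,"y":0.09,"z":0,"yaw":0},{"grip":0.091,"x":0.13,"y":0.09,"z":0,"yaw":0},{"grip":0.091,"x":0.13,"y":0.09,"z":0,"yaw":0},{"grip":0.091,"x":0.13,"y":0.09,"z":0,"yaw":0}]'
python3 - <<'E'
from h import *
s=state();print(s['ee_pos'],s['ee_rot'],s['qpos'])
im,c=shot("wrist","pics/w15.png")
for p in panels(im,c,65,"wrist",300):print(p)
sc,cs=shot("scene","pics/s2.png")
for p in panels(sc,cs,65,"scene",40):print("scene",p)
v=np.vstack([cv2.resize(im[:262],(800,328)),np.hstack([cv2.resize(sc[220:345,300:450],(324,270)),cv2.resize(sc[60:200,180:350],(324,270)),np.zeros((270,152,3),np.uint8)])])
cv2.imwrite("pics/c15.png",v[:,:,::-1])
E
```

```text
ee_pos: [399.0, -228.8, 230.2]
ee_pos: [397.0, -29.4, 230.4]
ee_pos: [497.2, 141.8, 230.5]
time_s: 55.23
ee_pos: [587.6, 274.5, 229.2]
ee_rot: [179.9, -0.2, 90.8]
force: [0.9, 0.2, 0.0]
gripper_width: 91.1
gripper_force: 0.0
[587.5690903  274.53458361 229.1588039 ] [ 1.79937459e+02 -1.51722513e-01  9.07698347e+01] [23.97078538 24.93533771 79.17719927  0.11844818 75.77023667 23.17203504]
(408, 329, 88, 33, 32)
scene (407, 330, 88, 34, 32)
scene (625, -297, -89, 55, 34)
scene (510, -297, -88, 55, 33)
scene (402, -295, -90, 55, 34)
```

View pics/c15.png

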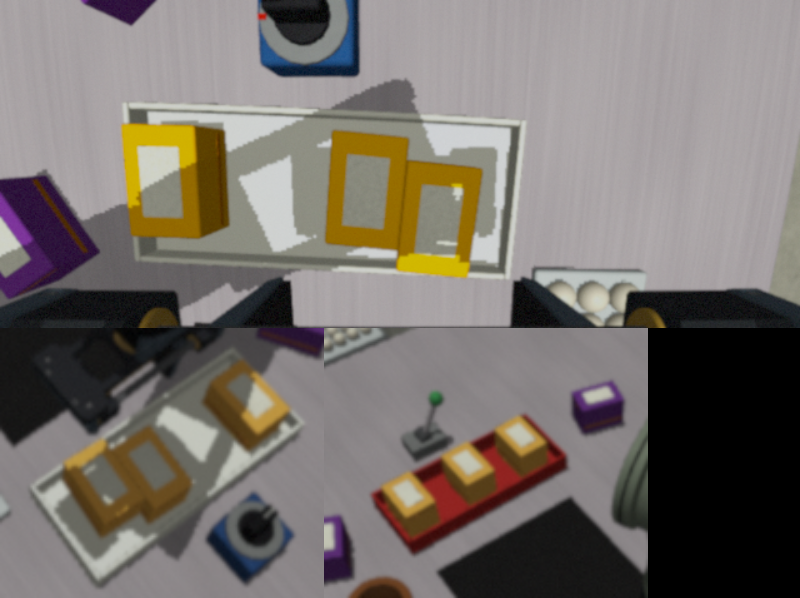

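Run:
```python
from h import *
for P in ([(408,161),(481,169),(469,276),(397,271)],[(332,131),(409,139),(404,249),(326,243)]):
    p=np.array(P)/np.array([800/640,328/262])
    w=px2w("wrist",p,65);print(w[:,:2].round(0).tolist(),w.mean(0).round(1),[round(np.linalg.norm(w[i]-w[(i+1)%4])) for i in range(4)])
p=np.array([(125,104),(523,121),(513,276),(137,261)])/1.25
print(px2w("wrist",p,35)[:,:2].round(1).tolist())
```

```text
[[589.0, 330.0], [643.0, 326.0], [638.0, 245.0], [582.0, 248.0]] [613.  287.1  65. ] [54, 81, 56, 83]
[[535.0, 351.0], [590.0, 346.0], [587.0, 265.0], [528.0, 269.0]] [560.  307.8  65. ] [56, 81, 59, 82]
[[364.9, 373.6], [679.2, 361.9], [680.0, 236.1], [359.1, 245.3]]
```

```bash
c="python3 -m crank"
$c '[{"grip":0.001,"x":-0.13,"y":-0.09,"z":0,"yaw":0},{"grip":0.001,"x":-0.13,"y":-0.09,"z":0,"yaw":0},{"grip":0.001,"x":-0.13,"y":-0.09,"z":0,"yaw":0},{"grip":0.001,"x":-0.13,"y":-0.09,"z":0,"yaw":0},{"grip":0.001,"x":-0.13,"y":-0.09,"z":0,"yaw":0}]' |sed -n 2,2p
$c '[{"grip":0.001,"x":-0.17,"y":-0.1,"z":0,"yaw":0},{"grip":0.001,"x":-0.17,"y":-0.1,"z":0,"yaw":0},{"grip":0.001,"x":-0.17,"y":-0.1,"z":0,"yaw":0},{"grip":0.001,"x":-0.17,"y":-0.1,"z":0,"yaw":0},{"grip":0.001,"x":-0.17,"y":-0.1,"z":0,"yaw":0}]' |sed -n 2,2p
$c '[{"grip":0.001,"x":-0.2,"y":0,"z":0,"yaw":0},{"grip":0.001,"x":-0.2,"y":0,"z":0,"yaw":0},{"grip":0.001,"x":-0.2,"y":0,"z":0,"yaw":0},{"grip":0.001,"x":-0.2,"y":0,"z":0,"yaw":0},{"grip":0.001,"x":-0.2,"y":0,"z":0,"yaw":0}]' |sed -n 2,2p
$c '[{"grip":0.001,"x":-0.2,"y":0.015,"z":0,"yaw":0},{"grip":0.001,"x":-0.2,"y":0.015,"z":0,"yaw":0},{"grip":0.001,"x":-0.2,"y":0.015,"z":0,"yaw":0},{"grip":0.001,"x":-0.2,"y":0.015,"z":0,"yaw":0},{"grip":0.001,"x":-0.2,"y":0.015,"z":0,"yaw":0}]' |sed -n 2,2p
$c '[{"grip":0.001,"x":0,"y":0,"z":0,"yaw":0},{"grip":0.001,"x":0,"y":0,"z":0,"yaw":0},{"grip":0.001,"x":0,"y":0,"z":0,"yaw":0},{"grip":0.001,"x":0,"y":0,"z":0,"yaw":0},{"grip":0.001,"x":0,"y":0,"z":0,"yaw":0}]'
cat > ball.py <<'E'
from h import *
im,c=shot("wrist");s=state();print(s['ee_pos'].round(1),s['ee_rot'].round(1))
h=cv2.cvtColor(im,cv2.COLOR_RGB2HSV).astype(int)
g=(abs(h[...,0]-60)<18)&(h[...,1]>120)&(h[...,2]>50)
for k in blobs(g,40):
    p,r=cv2.minEnclosingCircle(k);print(np.round(p),r,px2w("wrist",[p],92,c).round(1))
im,c=shot("top")
for p in panels(im,c,65):print(p)
h=cv2.cvtColor(im,cv2.COLOR_RGB2HSV).astype(int)
g=(abs(h[...,0]-60)<18)&(h[...,1]>150)&(h[...,2]>50)
for k in blobs(g,10):
    p,r=cv2.minEnclosingCircle(k);print("top",np.round(p,1),r,px2w("top",[p],92,c).round(1))
E
python3 ball.py
```

```text
ee_pos: [491.6, 132.9, 230.8]
ee_pos: [395.6, -34.6, 230.4]
ee_pos: [399.3, -235.0, 230.9]
ee_pos: [416.4, -434.8, 230.8]
time_s: 57.42
ee_pos: [417.5, -431.1, 230.9]
ee_rot: [180.0, 0.0, 90.6]
force: [-0.3, -0.5, 0.2]
gripper_width: 1.2
gripper_force: 0.0
[ 417.7 -431.3  230.9] [180.    0.   90.6]
[398. 205.] 14.293061256408691 [[ 485.6 -434.9   92. ]]
(405, 320, -90, 52, 27)
(509, -296, -90, 53, 31)
(558, 315, -90, 52, 31)
(613, 294, 85, 53, 31)
(622, -297, -90, 51, 28)
top [459.5 212.5] 2.9155757427215576 [[ 483.4 -433.    92. ]]
```

```bash
c="python3 -m crank"
$c '[{"grip":0.001,"x":-0.004,"y":0,"z":0.04,"yaw":0},{"grip":0.001,"x":-0.004,"y":0,"z":0.08,"yaw":0},{"grip":0.001,"x":-0.004,"y":0,"z":0.12,"yaw":0},{"grip":0.001,"x":-0.004,"y":0,"z":0.15,"yaw":0},{"grip":0.001,"x":-0.004,"y":0,"z":0.15,"yaw":0}]' 
$c '[{"grip":0.001,"x":0,"y":0.015,"z":0,"yaw":0},{"grip":0.001,"x":0,"y":0.03,"z":0,"yaw":0},{"grip":0.001,"x":0,"y":0.045,"z":0,"yaw":0},{"grip":0.001,"x":0,"y":0.06,"z":0,"yaw":0},{"grip":0.001,"x":0,"y":0.07,"z":0,"yaw":0}]' 
$c '[{"grip":0.001,"x":0,"y":0.007,"z":0,"yaw":0},{"grip":0.001,"x":0,"y":0.014,"z":0,"yaw":0},{"grip":0.001,"x":0,"y":0.02,"z":0,"yaw":0},{"grip":0.001,"x":0,"y":0.025,"z":0,"yaw":0},{"grip":0.001,"x":0,"y":0.03,"z":0,"yaw":0}]'
python3 ball.py|grep -v '^('
```

```text
time_s: 57.93
ee_pos: [414.7, -432.7, 74.2]
ee_rot: [-179.5, -0.6, 90.5]
force: [-0.2, 0.3, -0.2]
gripper_width: 0.8
gripper_force: 0.0
time_s: 58.35
ee_pos: [489.7, -436.6, 83.0]
ee_rot: [179.9, 0.2, 90.5]
force: [-1.6, -0.1, 2.0]
gripper_width: 0.8
gripper_force: 0.7
time_s: 58.77
ee_pos: [517.9, -436.0, 80.4]
ee_rot: [-180.0, 0.0, 90.5]
force: [-0.2, -0.4, -0.2]
gripper_width: 0.7
gripper_force: 0.4
[ 518.9 -436.    80.2] [179.9   0.   90.5]
```

```bash
c="python3 -m crank"
$c '[{"grip":0.001,"x":0,"y":0.003,"z":0,"yaw":0},{"grip":0.001,"x":0,"y":0.006,"z":0,"yaw":0},{"grip":0.001,"x":0,"y":0.009,"z":0,"yaw":0},{"grip":0.001,"x":0,"y":0.012,"z":0,"yaw":0},{"grip":0.001,"x":0,"y":0.012,"z":0,"yaw":0}]' 
python3 ball.py|grep -v '^('
$c '[{"grip":0.001,"x":0,"y":0.002,"z":0,"yaw":0},{"grip":0.001,"x":0,"y":0.004,"z":0,"yaw":0},{"grip":0.001,"x":0,"y":0.005,"z":0,"yaw":0},{"grip":0.001,"x":0,"y":0.006,"z":0,"yaw":0},{"grip":0.001,"x":0,"y":0.006,"z":0,"yaw":0}]' 
python3 ball.py|grep -v '^('
```

```text
time_s: 59.28
ee_pos: [530.1, -435.7, 80.1]
ee_rot: [180.0, -0.0, 90.5]
force: [-0.7, -0.1, 0.1]
gripper_width: 1.2
gripper_force: 0.1
[ 530.1 -435.8   80.2] [180.    0.   90.5]
time_s: 59.8
ee_pos: [535.0, -435.7, 80.2]
ee_rot: [-179.9, -0.0, 90.5]
force: [-3.3, 0.2, 0.7]
gripper_width: 1.5
gripper_force: 1.7
[ 535.  -435.8   80.2] [-179.9   -0.    90.5]
```

```bash
c="python3 -m crank"
$c '[{"grip":0.001,"x":0,"y":0.001,"z":0,"yaw":0},{"grip":0.001,"x":0,"y":0.002,"z":0,"yaw":0},{"grip":0.001,"x":0,"y":0.003,"z":0,"yaw":0},{"grip":0.001,"x":0,"y":0.003,"z":0,"yaw":0},{"grip":0.001,"x":0,"y":0.003,"z":0,"yaw":0}]' 
$c '[{"grip":0.001,"x":0,"y":-0.03,"z":0,"yaw":0},{"grip":0.001,"x":0,"y":-0.06,"z":0,"yaw":0},{"grip":0.001,"x":0,"y":-0.09,"z":-0.02,"yaw":0},{"grip":0.001,"x":0,"y":-0.11,"z":-0.05,"yaw":0},{"grip":0.001,"x":0,"y":-0.11,"z":-0.09,"yaw":0}]' 
$c '[{"grip":0.001,"x":0,"y":0,"z":-0.03,"yaw":0},{"grip":0.001,"x":0,"y":0,"z":-0.06,"yaw":0},{"grip":0.001,"x":0,"y":0,"z":-0.06,"yaw":0},{"grip":0.001,"x":0,"y":0,"z":-0.06,"yaw":0},{"grip":0.001,"x":0,"y":0,"z":-0.06,"yaw":0}]' 
python3 ball.py
```

```text
time_s: 60.32
ee_pos: [535.4, -435.7, 80.1]
ee_rot: [-179.6, -0.1, 90.5]
force: [-10.8, -0.3, 2.5]
gripper_width: 1.1
gripper_force: 5.3
time_s: 60.73
ee_pos: [424.5, -435.1, 168.7]
ee_rot: [-179.7, -0.3, 90.3]
force: [-0.1, 0.5, -0.8]
gripper_width: 1.0
gripper_force: 0.0
time_s: 61.15
ee_pos: [429.0, -436.3, 229.9]
ee_rot: [180.0, -0.0, 90.5]
force: [-0.8, -0.5, -0.1]
gripper_width: 1.1
gripper_force: 0.0
[ 428.7 -436.1  229. ] [-1.80e+02 -1.00e-01  9.05e+01]
[471. 203.] 14.807488441467285 [[ 562.3 -437.6   92. ]]
(405, 320, -90, 52, 27)
(509, -296, -90, 53, 31)
(558, 315, -90, 52, 31)
(613, 294, 85, 53, 31)
(622, -297, -90, 51, 28)
top [460. 188.] 3.1623775959014893 [[ 558.1 -437.3   92. ]]
```

```bash
python3 -c "
from workcell import *
print(job_done())"
```

```text
the job is handed in; nothing more can be done
None
```

The job is handed in at about 61 s, but no verdict came back: the knob is on its zero stop, three full cartons are in the white tray and three underfilled in the red, and the lever is on its far stop; one white-tray carton was later knocked inside its tray, and by my measurements it still lies flat and within limits.

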